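# Load the bench tumbler

## Robot

A 6-joint arm with a two-finger parallel gripper is mounted at the origin on the work surface. World frame = base frame: x ahead of the robot, y to its left, z up, the work surface at z = 0. Lengths are in mm, angles in degrees, forces in N, time in s.
With the tool pointing down it reaches from about 300 to 850 mm from the base axis. Payload 4.2 kg.
Tool frame: the origin (TCP) lies between the finger pads; the fingertips stand 14 mm ahead of it and the grasp point (between the pads) lies 5 mm behind it; z points along the fingers, y is the line along which they close (so a half turn about z gives the same grasp; the last joint's range is limited). The gripper opens to 91 mm and grips with 3 to 60 N. Pads are 32 mm wide; open, the fingers measure 118 mm over their backs; the gripper's body (76 mm by 178 mm) begins 60 mm behind the grasp point.
Start: joints at [-1.146, 18.312, 89.639, -0, 72.044, -1.146], TCP at [575.017, 0, 203.376] pointing down, gripper open.
Joint ranges: [-177.97, 177.97], [-48.28, 115.42], [12.27, 149.76], [-77.06, 257.06], [2.81, 150.46], [-146.56, 146.56]. Speed limits (degrees/s): [147.25, 147.25, 180, 180, 180, 180].

## Interface

Orientations are given as [roll, pitch, yaw] about the fixed x, y, z axes, in that order (R = Rz(yaw) Ry(pitch) Rx(roll)).
In Python, from workcell import * gives the robot as it stands. The module is installed in compiled form; this text tells all that it offers.
- The arm moves only by the tool send_rows, never from a script. Its argument "deltas" is a list of rows, each a list of 2 entries, a list of its own where there are three numbers: the shift along the tool's x, y, z normalised to -1 to 1, where 1 is 0.5 m, then the turn, a rotation vector about the tool's x, y, z normalised to -1 to 1, where 1 is 0.5 rad. A call has 1 to 10 rows; each row shifts and turns the commanded pose from where the row before left it, along the tool's axes as they then stand; what a row does not reach is not made up. A row lasts 1/10 s, in which the tool goes at most 50 mm and 8.59 degrees, less where a joint would pass 70% of its speed; a pose out of reach is approached as far as the arm can. A call with a number of a shift or a turn outside -1 to 1 is refused whole. A call with a gripper value outside its range is refused whole. "grip" is the closure, from 0 (fully open) to 1 (shut), set as the call begins (left out, the last holds). The fingers move at their own pace and stop on an object; "grip_force" is the grip in N (left out, the last holds). Time passes only in rows, so rows that do not move let the fingers close. It gives the time, the measured TCP pose, the force, the opening and the grip force at its end, in the units of the state.
- state(): the state, without advancing time (a new reading comes with each control period).
- grab_frame(name): name is "scene" or "side" or "wrist"; returns the picture (400x640x3 uint8, red, green, blue); there is no depth.
- calibration(name): a dict with "mtx" (3x3 intrinsics, pixels), "D" ([k1, k2, p1, p2, k3] as OpenCV has them; the pictures are not rectified), "R" (3x3) and "t" (3): a world point X has camera coordinates R X + t. Camera axes: x right, y down, z forward; pixel columns grow to the right and rows downward; lengths in mm; the calibration is good to about 2 mm. A picture is of the moment at which its call begins: read the wrist's pose just before it. calibration takes no time and is no camera call; for the wrist camera it gives the pose at the moment of the call.
- job_done(): hands the job in; it is judged then, once.
Trained networks look in the newest picture that a camera, given by its name, has taken for a name from the list of things; names that differ only in an ending like _2 or _b are one class to them, and where a whole thing is asked for, a point or a joint stands for the part that bears it (a point fixed in the world has none). Each returns a list of dicts, best first, with "p" (0 to 1); they miss things now and then, are a little off and sometimes report something else, mostly with a low value. They report only what shows in the picture. A call takes as long as a camera call. They do not tell look-alikes from the thing itself.
- trace(camera, label): "pixels" (400x640 bool, what is visible of it) and "bbox" ([left, top, width, height] in pixels, round what is visible of it).
The state is a dict: "time_s": time; "qpos": joint angles; "qvel": joint speeds; "effort": joint torques, N m; "ee_pos": TCP position; "ee_rot": TCP orientation; "force": force on the tool from outside, world axes, zero at the start; "torque": the same for the moment, N m; "gripper_width": finger opening in mm; "gripper_force": force on a finger pad.
Only numpy, scipy, OpenCV 4.12 (cv2) and the standard library are available. Lean on these libraries where they do the work, as an engineer would, in place of code of your own. Each camera call takes 0.05 s, during which the arm holds its last target. There are 200 camera calls.

## Task

Load the jeweller's bench tumbler: turn its drum by hand until the loading port, now hidden underneath, faces straight up, then swing the brake cam's lever only until the cam nips the side of the drum, firmly enough to hold it but without forcing it further, and let go. With the drum held, drop the small brass ring blank (the smaller of the two brass rings) into the port and leave everything else on the bench where it is.

Things in the scene. Friction and masses are not known exactly. Their poses are not given: they have to be found in the camera images.
- stand: Tumbler stand, fixed: grey base plate 200 x 110 x 12 mm (x, y, z), two steel uprights 107 mm high that hold the axle, a gearbox 97 mm high beyond the +y upright (y 49 to 101 mm) with a motor on its +x side. Origin: centre of the underside, below the middle of the drum; y parallel to the axle, z up.
- drum: Grey drum, diameter 150 mm, 46 mm wide along its level axle, flat side faces, top 165 mm above the bench. Pinch it across the side faces from above at the rim and turn it either way without end, hand over hand; it stays where left (about 1.6 N at the rim to turn). Origin: drum centre on the axle, 90 mm above the bench; y: the axle; z: from the axle to the port (up when the port is on top).
- port (a point): Middle of the loading port's mouth, on the rim 75 mm from the axle; axes as the drum. The port is the one gap in the rim, 54 mm long round the rim and 38 mm wide between the side faces. Below it is an open-topped rubber chamber of that size, its floor 37 mm below the mouth.
- cam: Eccentric cam with a lever on an upright pin beside the drum's -y face. Origin: on the pin axis, 90 mm above the bench, 45 mm towards -x of the axle in the stand's frame, 11.5 to 15.5 mm from the drum's face (varies). Turning it anticlockwise seen from above (its yaw grows, 2.2 rad at most) brings the cam towards the drum. Starts clear, 0 to 0.5 rad from the stand's yaw. Stays where left.
- knob (a point): Centre of the top of the lever's upright round black grip, diameter 14 mm, 42 mm tall, its top 145 mm above the bench, 75 mm from the pin axis at (-53, -53) mm in the cam's frame. Pinch it from above and lead it round the arc, or push it; free swinging takes about 2 N here.
- ring: The ring blank: brass ring, outer diameter 24 mm, hole 17 mm, 12 mm high, 23 g, lying flat on the bench on the right among three other brass pieces. Origin: centre of its underside.
- collar: Larger brass ring, outer diameter 40 mm, hole 30 mm, 12 mm high, near the ring blank; not to be moved. Origin: centre of its underside.
- disc: Solid brass disc without a hole, diameter 24 mm, 12 mm high, near the ring blank; not to be moved. Origin: centre of its underside.
- block: Solid square brass piece 20 x 20 x 12 mm, near the ring blank; not to be moved. Origin: centre of its underside.
- jar: Closed bead jar, diameter 60 mm, 70 mm high, on the left of the bench; not to be moved.
- hammer: Hammer 240 mm long lying on the left of the bench; not to be moved.
- graver: Graver with a wooden handle, 160 mm long, lying on the right of the bench, farther out than the brass pieces; not to be moved.
- doming_block: Steel block 55 x 55 x 50 mm, far right of the tumbler; not to be moved.
- pad (a point): Centre of the cam's rubber disc (radius 14 mm, 20 mm thick), 8 mm off the pin axis at (2.1, -7.7) mm in the cam's frame. The disc touches when this centre is 14 mm from the plane of the drum's -y face (37 mm from the drum's middle plane, along the stand's y). The pin is sprung: turned further, it gives way from the drum (10 mm at most) and the cam presses 3.5 N per mm; 2 mm is a good nip.
Things that resemble listed ones, but are neither listed nor needed, are in the scene too. Leave any brown or purple look-alike of the part that bears cam alone.

How it is judged:
By the outcome, as a careful person would: the job done as asked, in the order asked, and still so for the second after the job is handed in, with the robot touching nothing.
It also fails if it takes over 72 s, if anything falls off the work surface, if the arm or the gripper's body presses on something with over 40 N, if the wrist force passes 120 N, or if a joint passes its speed limit or range.

## Working session

There is one attempt and no reset: what is moved stays moved. The work goes in short steps, Python scripts to look and compute and a tool call to move; the robot and the scene stay as the last step left them, time stands still between calls to the robot, and variables do not carry over. Pictures are saved under pics/ and viewed, at most 10 in all, crops included, and the job is handed in when it is done.

Besides the shell and the picture viewer there is one more tool, called as a command line: name --argument value ..., lists and objects as JSON in quotes. send_rows: Moves the arm, as the interface text tells. Scaled input: -1 to 1 covers 0.5 m each way for a shift and 0.5 rad each way for a turn. Its arguments: {"type":"object","properties":{"deltas":{"type":"array","items":{"type":"array"}},"grip":{"type":"number"},"grip_force":{"type":"number"}},"required":["deltas"]}

```bash
mkdir -p pics
cat > h.py <<'E'
from workcell import *
import numpy as np, cv2
def ray(cam,uv,c=None):
    c=c or calibration(cam)
    M=np.array(c["mtx"],float);D=np.array(c["D"],float);R=np.array(c["R"],float);t=np.array(c["t"],float).ravel()
    p=cv2.undistortPoints(np.array(uv,float).reshape(-1,1,2),M,D).reshape(-1,2)
    d=np.c_[p,np.ones(len(p))]@R
    return -R.T@t,d
def atz(cam,uv,z,c=None):
    o,d=ray(cam,uv,c); return o+d*((z-o[2])/d[:,2])[:,None]
def proj(cam,X,c=None):
    c=c or calibration(cam)
    R=np.array(c["R"],float)
    return cv2.projectPoints(np.array(X,float).reshape(-1,1,3),cv2.Rodrigues(R)[0],np.array(c["t"],float),np.array(c["mtx"],float),np.array(c["D"],float))[0].reshape(-1,2)
def save(cam,n):
    im=grab_frame(cam); cv2.imwrite(f"pics/{n}.png",im[:,:,::-1]); return im
E
python3 - <<'E'
from h import *
np.set_printoptions(precision=1,suppress=True)
a=save("scene","a_scene");b=save("side","a_side")
cv2.imwrite("pics/ab.png",np.vstack([a,b])[:,:,::-1] if 0 else cv2.resize(np.vstack([a,b]),(480,600))[:,:,::-1])
for cam in("scene","side"):
    c=calibration(cam);R=np.array(c["R"]);print(cam,-R.T@np.array(c["t"]).ravel(),R[2])
    for l in("drum","port","cam","knob","ring","collar","disc","block","stand"):
        for r in trace(cam,l)[:4]:
            ys,xs=np.nonzero(r["pixels"]);print(cam,l,round(r["p"],2),r["bbox"],xs.mean().round(1),ys.mean().round(1),len(xs))
print(state())
E
```

```text
scene [1114.7  306.1 1095.8] [-0.5 -0.3 -0.8]
scene drum 0.58 [307.2, 184.8, 35.0, 57.5] 324.7 214.1 1367
scene port 0.97 [302.8, 186.3, 42.8, 55.1] 324.5 214.5 1408
scene cam 0.71 [388.4, 159.8, 23.2, 38.9] 399.3 181.2 234
scene cam 0.59 [314.0, 185.8, 7.2, 16.9] 315.6 194.6 97
scene knob 0.65 [314.2, 187.3, 9.0, 12.6] 315.6 193.7 76
scene knob 0.65 [393.0, 164.0, 16.5, 32.5] 399.8 181.3 253
scene ring 0.69 [304.9, 184.9, 40.0, 58.5] 324.6 214.2 1393
scene ring 0.47 [228.8, 125.6, 6.1, 9.3] 232.4 130.9 45
scene collar 0.59 [238.4, 162.6, 11.6, 15.1] 244.2 167.5 100
scene disc 0.46 [211.6, 154.6, 4.6, 3.8] 214.1 157.5 27
scene disc 0.16 [215.2, 232.7, 28.6, 33.3] 229.1 249.6 558
scene block 0.38 [262.8, 136.2, 8.1, 8.8] 264.7 142.8 48
scene stand 0.8 [292.8, 190.7, 71.8, 77.6] 331.2 231.0 3979
side [ 417.  -614.8  901.3] [ 0.1  0.6 -0.8]
side drum 0.74 [294.9, 166.5, 60.8, 51.1] 325.4 188.3 2017
side port 0.67 [295.0, 165.7, 62.3, 52.4] 325.7 188.4 2016
side cam 0.79 [231.3, 208.6, 21.1, 30.6] 242.1 221.4 250
side cam 0.73 [306.7, 200.1, 16.2, 28.9] 313.8 212.8 220
side cam 0.6 [237.
[... 245 characters left out ...]
8, 9.4] 348.1 367.9 99
side ring 0.55 [293.1, 379.3, 10.4, 13.7] 296.8 387.8 60
side ring 0.23 [301.5, 96.4, 6.4, 8.7] 302.8 98.4 41
side collar 0.67 [295.2, 164.4, 59.5, 52.6] 325.9 187.3 1949
side stand 0.95 [284.6, 161.2, 80.8, 79.9] 324.5 198.8 3742
side stand 0.52 [401.5, 238.7, 26.1, 29.8] 415.4 251.7 718
{'time_s': 1.0, 'qpos': array([-1.1, 18.3, 89.6, -0. , 72. , -1.1]), 'qvel': array([ 0.1,  0. , -0. ,  0. , -0. ,  0.1]), 'effort': array([  0. , -41.2, -23.2,   0.1,   0. ,   0. ]), 'ee_pos': array([575. ,   0. , 203.4]), 'ee_rot': array([180.,   0.,  90.]), 'force': array([-0.4, -1.1,  0.5]), 'torque': array([ 0., -0.,  0.]), 'gripper_force': 0.0, 'gripper_width': 91.04034953932167}
```

View pics/a_scene.png

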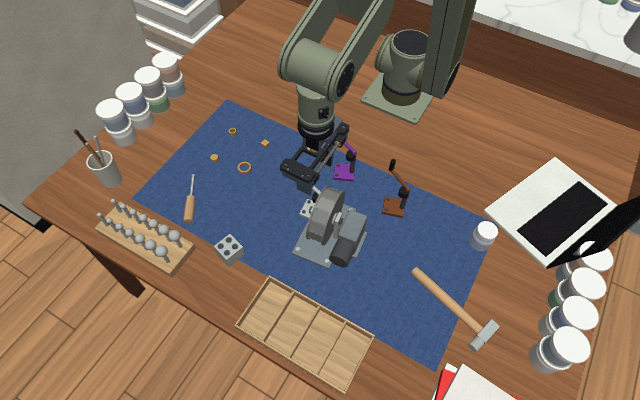

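View pics/a_side.png

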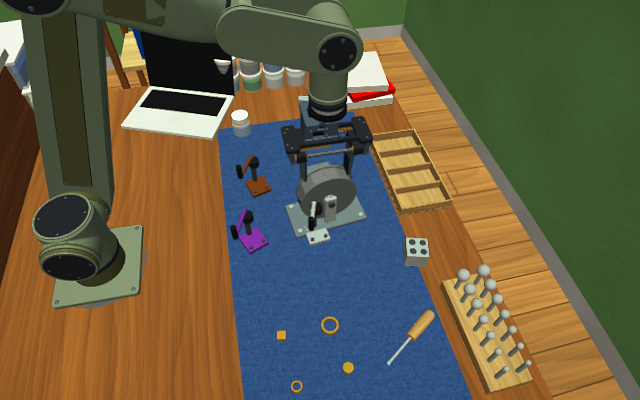

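The side view shows the small ring at (297,386), collar at (330,325), disc at (348,367), block at (281,335), and the tumbler at about (325,200). The orange-brown and purple cams are look-alikes. Next I'll measure these.

Run:
```python
from h import *
np.set_printoptions(precision=1,suppress=True)
print("side ring",atz("side",[[296.8,386.5],[330,325],[348,367.5],[281.5,335]],6))
print("scene ring",atz("scene",[[232.4,130.9],[244.2,167.5],[214.1,157.5],[264.7,142.8]],6))
a=cv2.imread("pics/a_scene.png");b=cv2.imread("pics/a_side.png");
w=save("wrist","w0")[:,:,::-1]
k=dict(interpolation=cv2.INTER_CUBIC)
A=cv2.resize(a[170:275,280:380],(400,420),**k);B=cv2.resize(b[150:255,275:375],(400,420),**k)
cv2.imwrite("pics/c1.png",np.hstack([A,B]))
cv2.imwrite("pics/c2.png",w)
for l in("drum","port","cam","knob","stand"):
  for r in trace("wrist",l)[:4]:
    ys,xs=np.nonzero(r["pixels"]);print(l,round(r["p"],2),r["bbox"],xs.mean().round(1),ys.mean().round(1),len(xs))
c=calibration("wrist");R=np.array(c["R"]);print(-R.T@np.array(c["t"]).ravel(),R)
```

```text
side ring [[ 428.7 -386.9    6. ]
 [ 525.9 -272.5    6. ]
 [ 541.5 -372.1    6. ]
 [ 415.8 -272.3    6. ]]
scene ring [[ 428.1 -386.5    6. ]
 [ 526.7 -271.7    6. ]
 [ 542.6 -371.8    6. ]
 [ 416.  -271.9    6. ]]
drum 0.72 [251.0, 112.5, 178.5, 89.5] 343.4 155.3 12775
port 0.71 [253.1, 110.0, 177.5, 87.3] 343.1 155.4 12647
cam 0.91 [28.8, 0.0, 67.4, 51.8] 64.4 30.4 1730
cam 0.89 [261.2, 196.4, 58.5, 95.3] 284.4 240.1 1518
cam 0.84 [75.7, 171.3, 65.1, 93.2] 105.4 205.6 2105
knob 0.95 [257.2, 197.4, 61.8, 95.4] 284.6 239.8 1486
knob 0.68 [25.7, 0.0, 70.5, 51.4] 64.1 30.5 1748
knob 0.61 [76.1, 171.2, 61.8, 91.1] 105.8 205.1 2033
stand 0.85 [241.0, 16.5, 199.1, 182.7] 345.0 110.4 28610
[574.8  84.5 384.3] [[ 1.  -0.  -0. ]
 [-0.  -1.   0.3]
 [-0.  -0.3 -1. ]]
```

View pics/c1.png

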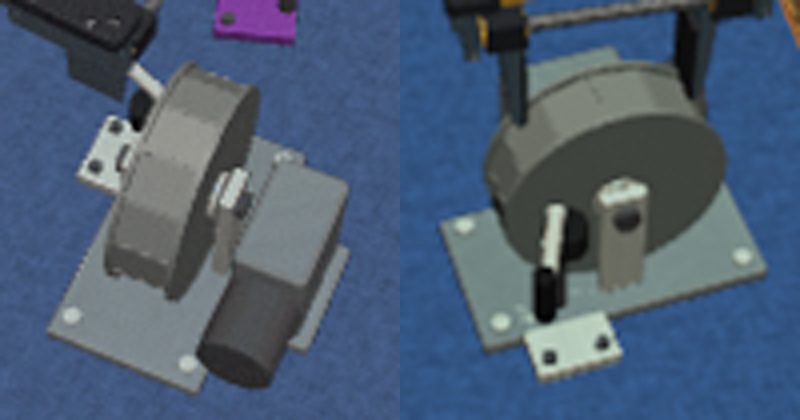

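View pics/c2.png

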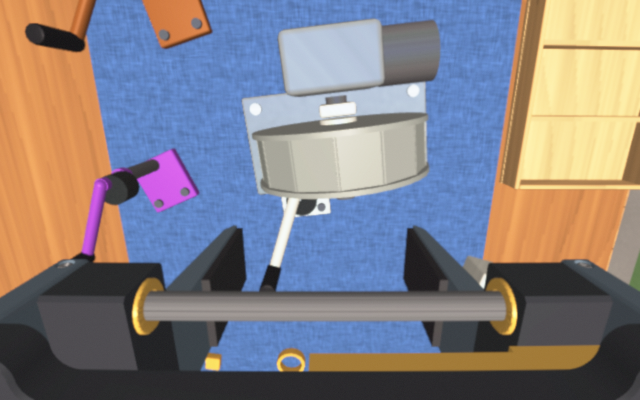

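The wrist view shows the steel-grey stand with the drum at (343,155), the white lever with its black knob at (270,280), and the purple and orange decoys at left. The side crop also shows the plate screws and corners. I'll fit the stand pose from those.

Run:
```python
from h import *
np.set_printoptions(precision=1,suppress=True)
f=lambda u,v,ox,oy,px=0:[(u-px)/4+ox,v/4+oy]
S=[f(465,225,275,150,400),f(502,322,275,150,400),f(743,257,275,150,400)]
print("screws side",atz("side",S,13))
print("corners side",atz("side",[f(487,350,275,150,400),f(768,270,275,150,400),f(440,220,275,150,400)],12))
C=[f(72,315,280,170),f(188,363,280,170),f(285,157,280,170)]
print("screws scene",atz("scene",C,13))
print("screws wrist",atz("wrist",[[255,109],[414,91]],13), "corner",atz("wrist",[[243,98]],12))
print("gearbox top wrist",atz("wrist",[[280,31],[382,20],[384,86],[290,95]],97))
print("knob wrist",atz("wrist",[[270,268]],145))
print("lever plate side",atz("side",[f(525,330,275,150,400),f(612,312,275,150,400),f(622,360,275,150,400),f(540,380,275,150,400)],5))
```

```text
screws side [[499.1  72.8  13. ]
 [508.8 -10.8  13. ]
 [676.8   7.3  13. ]]
corners side [[495.4 -29.5  12. ]
 [690.5  -5.9  12. ]
 [483.2  81.4  12. ]]
screws scene [[677.4  10.1  13. ]
 [668.3  94.1  13. ]
 [495.7  74.9  13. ]]
screws wrist [[499.5  75.2  13. ]
 [670.9  93.8  13. ]] corner [[487.   86.7  12. ]]
gearbox top wrist [[539.8 136.9  97. ]
 [620.  144.7  97. ]
 [624.   95.6  97. ]
 [546.3  88.5  97. ]]
knob wrist [[530.7 -45.7 145. ]]
lever plate side [[523.1 -14.7   5. ]
 [582.  -12.6   5. ]
 [579.7 -50.7   5. ]
 [524.9 -54.5   5. ]]
```

send_rows --deltas '[[[0,0,0],[0,0,0.292]],[[0,0,0],[0,0,0.292]],[[0,0,0],[0,0,0.292]],[[0,0,0],[0,0,0.292]],[[0,0,0],[0,0,0.292]],[[0,0,0],[0,0,0.292]],[[0,0,0],[0,0,0.292]],[[0,0,0],[0,0,0.292]],[[0,0,0],[0,0,0.292]],[[0,0,0],[0,0,0.292]]]'

```text
time_s: 2.3
ee_pos: [575.0, 0.0, 203.4]
ee_rot: [180.0, -0.0, 6.0]
force: [0.2, -0.4, -0.3]
gripper_width: 91.2
gripper_force: 0.0
```

send_rows --deltas '[[[0.018,-0.04,0],[0,0,0]],[[0.018,-0.04,0],[0,0,0]],[[0,0,0],[0,0,0]]]' --grip 0.2

```text
time_s: 2.6
ee_pos: [589.1, 43.7, 203.2]
ee_rot: [-180.0, -0.0, 6.5]
force: [-0.6, 0.2, -0.2]
gripper_width: 73.3
gripper_force: 0.0
```

Run:
```python
from h import *
np.set_printoptions(precision=1,suppress=True)
s=state();print(s["ee_pos"],s["ee_rot"],s["qpos"],s["gripper_width"],s["time_s"])
w=save("wrist","w1");b=save("side","s1");a=save("scene","a1")
k=dict(interpolation=cv2.INTER_CUBIC)
B=cv2.resize(b[150:255,275:375],(400,420),**k);A=cv2.resize(a[170:275,280:380],(400,420),**k)
C=cv2.resize(w,(400,250));C=np.vstack([C,np.zeros((170,400,3),np.uint8)])
cv2.imwrite("pics/c3.png",np.hstack([w[:, :],np.zeros((400,1,3),np.uint8)])[:,:,::-1])
for cam in("wrist","side","scene"):
  for l in("drum","knob","cam"):
   for r in trace(cam,l)[:3]:
    ys,xs=np.nonzero(r["pixels"]);print(cam,l,round(r["p"],2),r["bbox"],xs.mean().round(1),ys.mean().round(1),len(xs))
cs=proj("wrist",[[588.6-.11*y*1+.994*x,41.5+.994*y+.11*x,z] for x,y,z in [(0,-23,165),(0,23,165),(40,-23,153.4),(40,23,153.4)]]);print(cs)
```

```text
[589.1  43.7 203.2] [-180.    -0.     6.5] [ 3.1 19.7 87.6  0.1 72.7 86.6] 73.30800702585648 2.6
wrist drum 0.96 [292.2, 109.6, 67.1, 169.8] 326.2 193.8 10134
wrist knob 0.94 [356.0, 215.4, 34.6, 46.5] 372.2 238.8 951
wrist knob 0.4 [549.6, 237.9, 35.5, 21.9] 565.6 247.4 609
wrist cam 0.96 [357.5, 215.1, 37.0, 47.4] 372.4 239.2 994
side drum 0.55 [294.8, 170.6, 62.6, 47.8] 325.4 188.6 1938
side knob 0.86 [230.1, 208.1, 22.0, 30.7] 241.6 222.1 293
side knob 0.65 [309.1, 200.5, 12.4, 28.9] 313.6 213.5 235
side knob 0.59 [240.9, 157.7, 19.6, 20.8] 247.6 166.4 211
side cam 0.87 [228.7, 209.2, 24.0, 27.8] 241.8 222.3 297
side cam 0.79 [240.9, 154.9, 18.2, 24.3] 248.0 166.0 205
side cam 0.78 [310.2, 200.3, 11.9, 30.7] 313.5 213.1 242
scene drum 0.64 [305.1, 185.2, 34.5, 58.7] 323.8 214.9 1388
scene knob 0.64 [391.5, 165.1, 17.1, 34.3] 400.1 182.4 222
scene knob 0.62 [301.4, 171.9, 21.3, 31.6] 311.2 188.5 147
scene knob 0.26 [409.0, 268.1, 91.1, 83.9] 458.0 310.7 1337
scene cam 0.69 [230.1, 127.8, 5.0, 8.8] 232.1 131.5 43
scene cam 0.54 [390.3, 160.9, 22.0, 36.0] 400.8 183.5 190
scene cam 0.43 [301.2, 172.1, 19.6, 28.6] 311.1 187.2 87
[[357.7 222.8]
 [293.  222.8]
 [357.8 164.1]
 [292.9 164.1]]
```

View pics/c3.png

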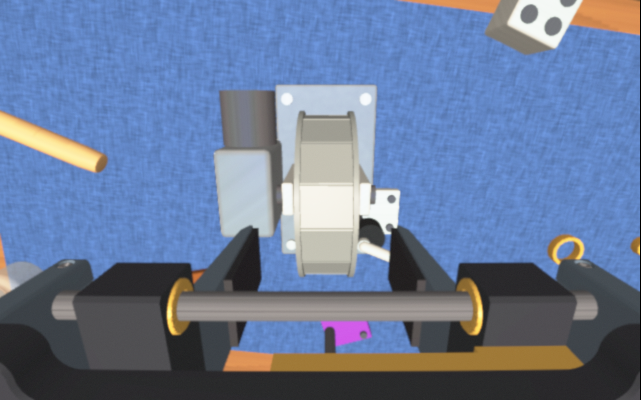

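The wrist view shows the drum between columns 296 and 357, rows 110 to 275, with no port on the visible upper half. Its yaw is aligned with the tool, and the real cam is at (372,235).

Run:
```python
from h import *
w=cv2.imread("pics/w1.png",0).astype(int)
for r in (130,160,185,200,220,250,265): print(r,[int(x) for x in w[r,286:306]],[int(x) for x in w[r,346:366]])
c=calibration("wrist");print(c["mtx"][0],c["mtx"][1])
s=state();p=s["ee_pos"];print(p, proj("wrist",[[p[0],p[1],z] for z in (165,90,13)]))
print(proj("wrist",[[588.6+.994*x-.11*y,41.5+.11*x+.994*y,13] for x,y in((85,-42),(85,42),(-85,42))]))
```

```text
130 [201, 201, 201, 201, 201, 201, 199, 198, 197, 191, 176, 165, 164, 163, 153, 138, 142, 153, 156, 156] [155, 155, 155, 153, 144, 138, 157, 163, 164, 166, 172, 186, 196, 200, 198, 199, 200, 199, 200, 200]
160 [203, 202, 202, 203, 202, 202, 201, 200, 197, 195, 194, 194, 190, 180, 167, 185, 192, 193, 192, 192] [192, 192, 192, 192, 192, 189, 179, 170, 186, 193, 193, 193, 195, 198, 201, 200, 201, 202, 202, 202]
185 [248, 248, 248, 248, 247, 241, 219, 188, 216, 225, 225, 224, 219, 209, 215, 217, 217, 217, 217, 217] [214, 213, 213, 212, 211, 210, 198, 193, 217, 223, 224, 222, 215, 210, 233, 245, 248, 248, 248, 248]
200 [249, 249, 249, 249, 248, 245, 230, 211, 233, 240, 240, 240, 234, 223, 229, 241, 243, 243, 243, 243] [242, 242, 241, 241, 241, 239, 228, 210, 230, 238, 238, 236, 232, 229, 241, 247, 248, 249, 249, 248]
220 [197, 196, 195, 194, 195, 196, 199, 206, 221, 227, 229, 228, 227, 220, 217, 236, 242, 242, 242, 242] [240, 240, 240, 239, 239, 237, 227, 205, 220, 226, 226, 223, 199, 124, 56, 39, 36, 35, 35, 33]
250 [195, 196, 197, 202, 206, 210, 206, 202, 196, 194, 193, 193, 193, 191, 176, 161, 183, 193, 194, 193] [193, 193, 194, 190, 180, 163, 174, 188, 193, 192, 193, 198, 213, 223, 227, 232, 237, 241, 245, 246]
265 [135, 131, 128, 128, 130, 133, 134, 138, 142, 144, 154, 170, 176, 177, 174, 160, 137, 147, 156, 158] [158, 158, 153, 143, 142, 165, 176, 177, 176, 168, 149, 136, 131, 127, 126, 128, 132, 135, 133, 132]
[329.9198153    0.         324.30652292] [  0.         329.9198153  201.40267153]
[588.44353204  41.51375285 203.42749581] [[325.30856952 223.03481489]
 [325.09553059 194.13221563]
 [324.96037844 175.81458613]]
[[364.03399325  98.49357115]
 [286.02558922  98.49658149]
 [290.7192121  243.48261999]]
```

send_rows --deltas '[[[0.0296,0.001,0.0019],[0,-0.2618,0]],[[0.0296,0,0.0019],[0,-0.2618,0]],[[0.0296,0,0.0019],[0,-0.2618,0]],[[0.0296,0,0.0019],[0,-0.2618,0]],[[0.0296,0,0.0019],[0,-0.2618,0]],[[0.0296,0,0.0019],[0,-0.2618,0]],[[0,0,0],[0,0,0]],[[0,0,0],[0,0,0]]]'

```text
time_s: 4.0
ee_pos: [668.2, 50.1, 166.0]
ee_rot: [-180.0, 45.3, 6.4]
force: [-0.7, 0.1, 1.5]
gripper_width: 73.1
gripper_force: 0.0
```

```bash
cat > rel.py <<'E'
from h import *
np.set_printoptions(precision=2,suppress=True)
from scipy.spatial.transform import Rotation as Ro
D=np.array([588.6,41.0,90]);yw=np.radians(6.3)
def rel():
    s=state();Rm=Ro.from_euler("xyz",s["ee_rot"],degrees=True).as_matrix()
    print("t",s["time_s"],"p",s["ee_pos"],s["ee_rot"],"q",s["qpos"],"w",s["gripper_width"],"F",s["force"])
    print("axle in tool frame",Rm.T@(D-s["ee_pos"]), "tooly.ey",Rm[:,1]@np.array([-np.sin(yw),np.cos(yw),0]))
    return s,Rm
if __name__=="__main__": rel()
E
python3 rel.py
```

```text
t 4.0 p [668.18  50.09 165.98] [-179.98   45.35    6.36] q [  4.12  57.83  35.03  -2.13 132.44  86.98] w 73.07261848998225 F [-0.66  0.09  1.51]
axle in tool frame [ -2.24   0.25 110.38] tooly.ey -0.9999996208408269
```

send_rows --deltas '[[[-0.002,0,0.0464],[0,0,0]],[[-0.002,0,0.0464],[0,0,0]],[[0,0,0],[0,0,0]],[[0,0,0],[0,0,0]]]'

```text
time_s: 4.4
ee_pos: [634.2, 46.3, 144.6]
ee_rot: [180.0, 44.5, 6.3]
force: [1.5, 0.7, 0.0]
gripper_width: 73.1
gripper_force: 0.0
```

send_rows --deltas '[[[0,0,0],[0,0,0]],[[0,0,0],[0,0,0]],[[0,0,0],[0,0,0]],[[0,0,0],[0,0,0]],[[0,0,0],[0,0,0]]]' --grip 1 --grip_force 15

```text
time_s: 4.9
ee_pos: [634.4, 46.4, 138.5]
ee_rot: [180.0, 45.0, 6.3]
force: [-0.2, 0.0, 0.4]
gripper_width: 35.7
gripper_force: 0.0
```

```bash
python3 rel.py
```

```text
t 4.9 p [634.43  46.37 138.5 ] [180.    45.01   6.35] q [  4.04  53.72  47.7   -1.96 123.56  87.28] w 35.71128881918782 F [-0.23  0.    0.42]
axle in tool frame [ 1.68  0.27 66.92] tooly.ey -0.999999621585362
```

Run:
```python
from h import *
w=save("wrist","w2");b=save("side","s2")
B=cv2.resize(b[130:255,265:385],(480,500),interpolation=cv2.INTER_CUBIC)
cv2.imwrite("pics/c4.png",np.hstack([cv2.resize(w,(320,200),interpolation=cv2.INTER_AREA).repeat(1,0),np.zeros((200,1,3),np.uint8)])[:,:,::-1] if 0 else np.hstack([np.vstack([cv2.resize(w[:, 160:480],(320,400)),np.zeros((100,320,3),np.uint8)]),B])[:,:,::-1])
print(state()["gripper_width"],state()["gripper_force"])
```

```text
27.74361704211775 0.0
```

View pics/c4.png

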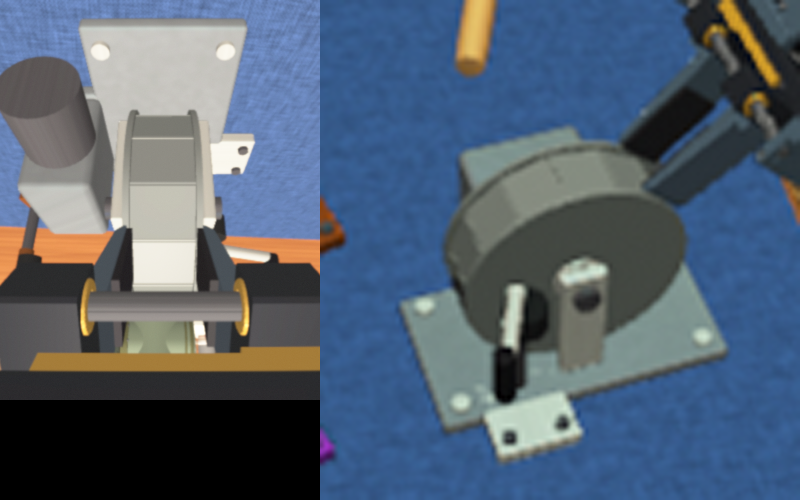

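The fingers have closed without meeting the drum, and the side crop shows the tips just at the rim near (650,185). I'll check the geometry by projection.

Run:
```python
from rel import *
s,Rm=rel()
p=s["ee_pos"]
tip=[p+Rm@[0,dy,14] for dy in(-14,14)]
f=lambda q:(q-[265,130])*4+[320,0]
print("tips",f(proj("side",tip)), "tcp",f(proj("side",[p])))
ex=np.array([np.cos(yw),np.sin(yw),0]);ey=np.array([-np.sin(yw),np.cos(yw),0]);Z=np.array([0,0,1])
for a in range(0,360,45):
  P=D-23*ey+75*(np.sin(np.radians(a))*ex+np.cos(np.radians(a))*Z); print(a,f(proj("side",[P])))
P=D-23*ey; print("axle",f(proj("side",[P])))
```

```text
t 5.0 p [634.32  46.36 138.53] [-180.     45.02    6.35] q [  4.04  53.71  47.72  -1.96 123.56  87.28] w 27.74361704211775 F [ 0.2   0.12 -0.07]
axle in tool frame [ 1.8   0.27 66.87] tooly.ey -0.9999996052905721
tips [[614.39 177.26]
 [630.12 208.98]] tcp [[637.85 178.71]]
0 [[582.25 194.24]]
45 [[662.47 197.93]]
90 [[688.65 244.81]]
135 [[651.48 304.03]]
180 [[575.24 343.94]]
225 [[499.26 344.45]]
270 [[464.95 302.64]]
315 [[497.86 239.23]]
axle [[578.55 273.27]]
```

```bash
python3 - <<'E'
from rel import *
s,Rm=rel();p=s["ee_pos"]
f=lambda q:((q-[265,130])*4+[320,0]).round()
for z in(14,0,-10,-20):
  for y in(14,27): print(z,y,f(proj("side",[p+Rm@[x,y,z] for x in(-16,16)])).tolist(), "far",f(proj("side",[p+Rm@[x,-y,z] for x in(-16,16)])).tolist())
E
python3 - <<'E'
import cv2,numpy as np
b=cv2.imread("pics/s2.png",0)
print(b[158:192,335:362:1])
E
```

```text
t 5.0 p [634.32  46.36 138.53] [-180.     45.02    6.35] q [  4.04  53.71  47.72  -1.96 123.56  87.28] w 27.74361704211775 F [ 0.2   0.12 -0.07]
axle in tool frame [ 1.8   0.27 66.87] tooly.ey -0.9999996052905721
14 14 [[614.0, 201.0], [646.0, 217.0]] far [[598.0, 169.0], [630.0, 185.0]]
14 27 [[621.0, 216.0], [653.0, 232.0]] far [[591.0, 155.0], [623.0, 171.0]]
0 14 [[630.0, 187.0], [662.0, 202.0]] far [[614.0, 155.0], [646.0, 171.0]]
0 27 [[637.0, 202.0], [669.0, 217.0]] far [[607.0, 140.0], [638.0, 157.0]]
-10 14 [[641.0, 176.0], [673.0, 192.0]] far [[625.0, 144.0], [657.0, 161.0]]
-10 27 [[649.0, 191.0], [681.0, 207.0]] far [[618.0, 130.0], [649.0, 147.0]]
-20 14 [[653.0, 166.0], [684.0, 182.0]] far [[636.0, 134.0], [668.0, 151.0]]
-20 27 [[661.0, 181.0], [692.0, 197.0]] far [[629.0, 120.0], [660.0, 137.0]]
[[ 88  90  88  85  84  82  80  83  88  87 109  97  65  46  27  18  19  18
   19  18  18  19  18  18  17  16  29]
 [ 89  88  84  83  83  83  83  82  85  87  79  63  41  25  19  18  18  18
   19  18  19  18  19  17  16  28  60]
 [ 85  85  86  85  84  86  89  86  85  81  64  42  
[... 2865 characters left out ...]
  85  85  85  82  81]
 [ 69  69  68  69  69  69  68  69  69  68  69  69  69  69  69  69  69  69
   69  69  71  83  85  84  85  82  82]
 [ 69  69  69  68  69  69  69  69  69  69  70  69  69  68  69  69  69  69
   68  69  67  83  89  87  86  86  83]
 [ 68  68  68  69  69  70  69  69  70  69  69  69  69  69  69  68  69  69
   70  69  69  78  85  87  86  85  82]
 [ 70  69  69  69  68  68  69  69  68  68  69  70  69  69  69  69  69  69
   68  69  69  72  80  84  84  82  82]
 [ 69  68  69  69  69  69  69  69  69  69  69  69  68  68  70  69  69  69
   68  69  68  74  80  82  82  82  83]
 [ 69  69  69  69  69  70  69  68  68  69  70  68  70  68  69  69  68  69
   69  69  69  77  83  83  84  85  83]]
```

Run:
```python
from rel import *
s,Rm=rel();p=s["ee_pos"]
for z in(14,0,-12,-20):
  print(z,*[proj("wrist",[p+Rm@[x,y,z]]).round().tolist()[0] for x in(-16,16) for y in(-36.5,36.5)])
w=cv2.imread("pics/w1.png",0)
for r in range(220,262,4): print(r,w[r,230:262:2],w[r,388:420:2])
```

```text
t 5.0 p [634.32  46.36 138.53] [-180.     45.02    6.35] q [  4.04  53.71  47.72  -1.96 123.56  87.28] w 27.74361704211775 F [ 0.2   0.12 -0.07]
axle in tool frame [ 1.8   0.27 66.87] tooly.ey -0.9999996052905721
14 [270.0, 260.0] [381.0, 260.0] [267.0, 214.0] [384.0, 214.0]
0 [266.0, 270.0] [385.0, 270.0] [263.0, 221.0] [388.0, 221.0]
-12 [263.0, 280.0] [388.0, 280.0] [259.0, 229.0] [392.0, 229.0]
-20 [260.0, 288.0] [391.0, 288.0] [256.0, 235.0] [395.0, 235.0]
220 [201 203 203 203 201 200 201 200 200 199 200 201 200 202 203 205] [247 247 248 247 247 169 134 132 132 134 128 127 133 135 135 137]
224 [202 202 200 202 200 199 199 200 200 194 185 193 204 204 203 201] [126 130 202 246 238 146 133 135 134 139 131 132 141 131 131 123]
228 [200 200 200 199 199 194 167 115  82  77  73  71 100 100 144 200] [122 106  69 110 116  70  76  78  90 111 131 142 144 140 140 139]
232 [199 199 200 193 140  79  77  78  77  72  54  37  35  34 117 200] [235 190  41  37  37  44  67  76  78  76  77  93 123 125 131 133]
236 [166 166 138  82  76  75  77  78  68  48  37  37  34  30  85 162] [132 100  33  33  37  35  44  64  75  78  77  77  78  96 127 133]
240 [124  87  77  76  76  78  75  67  47  37  36  34  30  32  56 123] [131  85  32  30  33  35  37  39  63  75  76  78  76  77  82 107]
244 [ 77  77  77  77  76  76  63  41  36  34  32  30  30  29  49 123] [125  69  33  33  31  31  36  36  41  62  73  77  75  76  76  75]
248 [ 77  77  77  76  76  62  43  38  34  33  30  31  30  32  39 121] [130  66  32  33  30  33  32  35  36  38  59  73  77  77  76  77]
252 [ 76  77  78  73  58  38  37  36  34  30  30  28  32  28  37 108] [206  80  32  31  31  33  33  32  37  37  36  55  70  75  76  77]
256 [77 76 71 59 37 37 37 33 30 31 30 30 32 30 35 94] [232  81  32  31  30  33  31  33  33  37  37  37  52  70  76  77]
260 [76 70 54 37 36 37 30 30 29 32 31 29 32 32 32 83] [211  53  31  33  33  32  32  31  32  31  35  35  39  47  69  76]
```

Measured in two cameras, the real fingertips end about 12 mm behind the reported TCP, which is 26 mm short of the stated length. I'll work with that offset: reopen, go 26 mm deeper and close again.

send_rows --deltas '[[[0,0,0],[0,0,0]],[[0,0,0],[0,0,0]],[[0,0,0],[0,0,0]],[[0,0,0],[0,0,0]],[[0,0,0],[0,0,0]],[[0,0,0],[0,0,0]],[[0.003,0,0.026],[0,0,0]],[[0,0,0.026],[0,0,0]],[[0,0,0],[0,0,0]]]' --grip 0.2

```text
time_s: 5.9
ee_pos: [615.9, 44.3, 118.8]
ee_rot: [-180.0, 45.2, 6.4]
force: [-0.1, -0.3, -0.2]
gripper_width: 73.0
gripper_force: 0.0
```

send_rows --deltas '[[[0,0,0],[0,0,0]],[[0,0,0],[0,0,0]],[[0,0,0],[0,0,0]],[[0,0,0],[0,0,0]],[[0,0,0],[0,0,0]]]' --grip 1

```text
time_s: 6.4
ee_pos: [617.4, 45.6, 119.6]
ee_rot: [-179.8, 44.9, 6.5]
force: [1.6, 4.5, 0.7]
gripper_width: 46.3
gripper_force: 15.0
```

```bash
python3 rel.py
```

```text
t 6.4 p [617.37  45.63 119.63] [-179.83   44.92    6.47] q [  4.03  52.37  53.3   -1.78 119.23  87.4 ] w 46.27435719405379 F [1.58 4.45 0.73]
axle in tool frame [ 0.32  1.49 41.53] tooly.ey -0.9999973805857612
```

send_rows --deltas '[[[-0.0115,0,0.0008],[0,0.2793,0]],[[-0.0115,0,0.0008],[0,0.2793,0]],[[-0.0115,0,0.0008],[0,0.2793,0]],[[-0.0115,0,0.0008],[0,0.2793,0]],[[-0.0115,0,0.0008],[0,0.2793,0]],[[-0.0115,0,0.0008],[0,0.2793,0]],[[-0.0115,0,0.0008],[0,0.2793,0]],[[-0.0115,0,0.0008],[0,0.2793,0]],[[-0.0115,0,0.0008],[0,0.2793,0]],[[0,0,0],[0,0,0]]]'

```text
time_s: 7.4
ee_pos: [558.6, 39.0, 120.7]
ee_rot: [-179.9, -26.1, 6.4]
force: [-8.1, 2.7, -2.0]
gripper_width: 46.0
gripper_force: 15.0
```

```bash
python3 rel.py;python3 - <<'E'
from h import *
w=save("wrist","w3")
E
```

```text
t 7.4 p [558.59  38.99 120.7 ] [-179.93  -26.06    6.38] q [  1.43  10.48 120.11   5.61  23.54  80.4 ] w 46.01582523210144 F [-8.09  2.71 -2.02]
axle in tool frame [13.5   1.38 40.78] tooly.ey -0.9999975874321253
```

send_rows --deltas '[[[0,0,0],[0,0,0]],[[0,0,0],[0,0,0]],[[0,0,0],[0,0,0]]]'

```text
time_s: 7.75
ee_pos: [567.9, 40.0, 126.4]
ee_rot: [-179.9, -26.5, 6.4]
force: [-6.6, 6.3, 0.4]
gripper_width: 46.0
gripper_force: 15.0
```

```bash
python3 rel.py;python3 - <<'E'
from h import *
w=save("wrist","w4");b=save("side","s4")
B=cv2.resize(b[120:255,255:390],(400,400),interpolation=cv2.INTER_CUBIC)
cv2.imwrite("pics/c5.png",np.hstack([w[:,120:520],B])[:,:,::-1])
E
```

```text
t 7.75 p [567.88  40.   126.41] [-179.91  -26.52    6.39] q [  1.48  10.7  118.97   5.61  24.    80.48] w 46.03183455620013 F [-6.58  6.3   0.38]
axle in tool frame [ 2.26  1.38 41.82] tooly.ey -0.9999964085826247
```

View pics/c5.png

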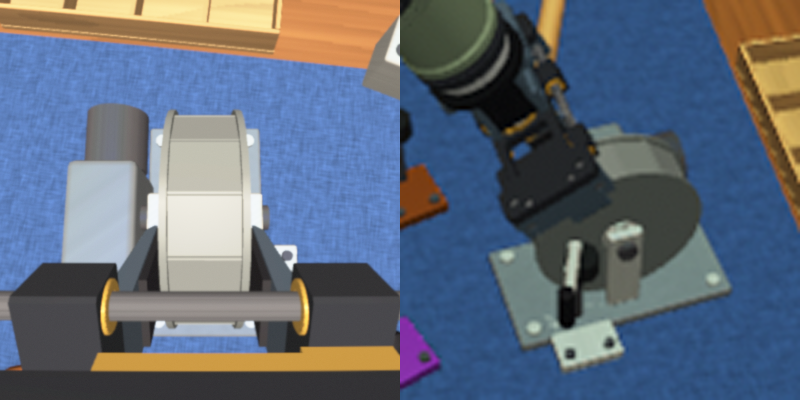

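Drum gripped and turned by about 70°. The side crop shows a dark gap in the rim emerging at (680,150), on the +x side. Next I'll regrip with the fingers straddling the rim and stroke again.

send_rows --deltas '[[[0,0,0],[0,0,0]],[[0,-0.002,0],[0,0,0]],[[0,0,0],[0,0,0]],[[0,0,0],[0,0,0]]]' --grip 0.25

```text
time_s: 8.25
ee_pos: [570.2, 40.0, 127.6]
ee_rot: [180.0, -27.0, 6.4]
force: [-0.7, -0.7, -0.5]
gripper_width: 68.2
gripper_force: 0.0
```

send_rows --deltas '[[[0.0125,0,0.0008],[0,-0.2793,0]],[[0.0125,0,0.0008],[0,-0.2793,0]],[[0.0115,0,0.0008],[0,-0.2793,0]],[[0.0115,0,0.0008],[0,-0.2793,0]],[[0.0115,0,0.0008],[0,-0.2793,0]],[[0.0115,0,0.0008],[0,-0.2793,0]],[[0.0115,0,0.0008],[0,-0.2793,0]],[[0.0115,0,0.0008],[0,-0.2793,0]],[[0.0115,0,0.0008],[0,-0.2793,0]],[[0,0,0],[0,0,0]]]'

```text
time_s: 9.25
ee_pos: [618.6, 45.6, 109.5]
ee_rot: [-180.0, 45.7, 6.4]
force: [-1.1, -0.1, -2.9]
gripper_width: 68.3
gripper_force: 0.0
```

send_rows --deltas '[[[0,0,0],[0,0,0]],[[0,0,0],[0,0,0]]]'

```text
time_s: 9.45
ee_pos: [617.8, 45.5, 122.5]
ee_rot: [180.0, 44.7, 6.4]
force: [-0.1, 0.0, 0.5]
gripper_width: 67.9
gripper_force: 0.0
```

```bash
python3 rel.py
python3 - <<'E'
from h import *
w=save("wrist","w5");save("scene","a5")
for cam in("wrist","scene"):
  for r in trace(cam,"port")[:3]: print(cam,r["p"],r["bbox"])
E
```

```text
t 9.45 p [617.84  45.52 122.51] [180.    44.69   6.35] q [  4.05  52.16  53.19  -1.86 119.3   87.46] w 67.90157824461595 F [-0.14  0.    0.52]
axle in tool frame [ 1.84  1.25 43.9 ] tooly.ey -0.9999995686800015
wrist 0.56 [278.2, 109.7, 96.1, 217.3]
wrist 0.19 [2.6, 193.5, 35.7, 69.2]
scene 0.54 [327.5, 190.6, 16.9, 25.6]
```

send_rows --deltas '[[[0,0,0.003],[0,0,0]],[[0,0,0],[0,0,0]],[[0,0,0],[0,0,0]],[[0,0,0],[0,0,0]],[[0,0,0],[0,0,0]]]' --grip 1

```text
time_s: 10.15
ee_pos: [616.7, 45.5, 119.0]
ee_rot: [-180.0, 45.0, 6.4]
force: [-0.0, 0.3, 1.6]
gripper_width: 46.1
gripper_force: 15.0
```

send_rows --deltas '[[[-0.0115,0,0.0008],[0,0.2793,0]],[[-0.0115,0,0.0008],[0,0.2793,0]],[[-0.0115,0,0.0008],[0,0.2793,0]],[[-0.0115,0,0.0008],[0,0.2793,0]],[[-0.0115,0,0.0008],[0,0.2793,0]],[[-0.0115,0,0.0008],[0,0.2793,0]],[[-0.0115,0,0.0008],[0,0.2793,0]],[[-0.0115,0,0.0008],[0,0.2793,0]],[[-0.0115,0,0.0008],[0,0.2793,0]],[[0,0,0],[0,0,0]]]'

```text
time_s: 11.15
ee_pos: [559.1, 39.1, 120.0]
ee_rot: [-180.0, -26.2, 6.4]
force: [-5.5, -4.0, -1.7]
gripper_width: 46.1
gripper_force: 15.0
```

send_rows --deltas '[[[0,0,0],[0,0,0]],[[0,0,0],[0,0,0]],[[0,0,0],[0,0,0]]]'

```text
time_s: 11.45
ee_pos: [566.2, 39.9, 124.5]
ee_rot: [-180.0, -26.5, 6.4]
force: [-5.9, -2.0, 0.8]
gripper_width: 45.7
gripper_force: 15.0
```

```bash
python3 rel.py
python3 - <<'E'
from h import *
w=save("wrist","w6");a=save("scene","a6")
A=cv2.resize(a[160:270,270:380],(400,400),interpolation=cv2.INTER_CUBIC)
cv2.imwrite("pics/c6.png",np.hstack([w[:,120:520],A])[:,:,::-1])
from rel import *
ex=np.array([np.cos(yw),np.sin(yw),0]);Z=np.array([0,0,1])
for a in (-20,0,20,40,60): print(a,proj("wrist",[D+75*(np.sin(np.radians(a))*ex+np.cos(np.radians(a))*Z)])-[120,0])
E
```

```text
t 11.45 p [566.2   39.86 124.45] [-179.97  -26.47    6.39] q [  1.53  10.72 119.28   5.46  23.71  80.64] w 45.701733446729 F [-5.88 -1.96  0.77]
axle in tool frame [ 4.69  1.39 40.82] tooly.ey -0.999998326096552
-20 [[208.39 250.29]]
0 [[208.47 197.13]]
20 [[208.34 149.64]]
40 [[208.06 118.63]]
60 [[207.72 106.57]]
```

View pics/c6.png

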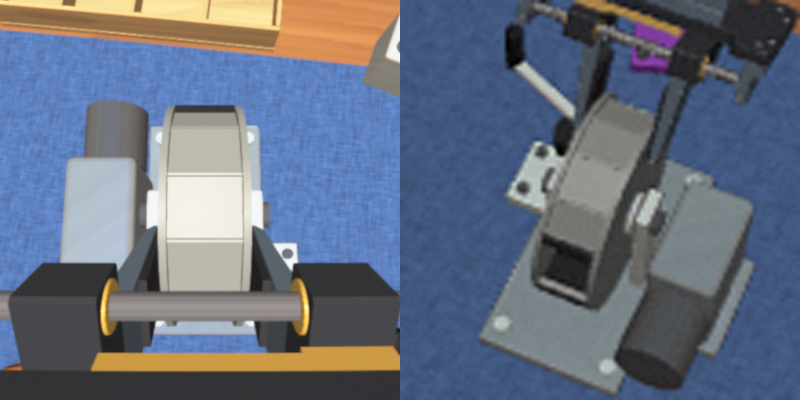

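Run:
```python
from rel import *
ex=np.array([np.cos(yw),np.sin(yw),0]);ey=np.array([-np.sin(yw),np.cos(yw),0]);Z=np.array([0,0,1])
f=lambda q:((q-[270,160])*400/110+[400,0]).round()
for a in range(0,111,10):
  P=lambda y:D+ey*(1+y)+75*(np.sin(np.radians(a))*ex+np.cos(np.radians(a))*Z)
  print(a,f(proj("scene",[P(-19),P(19)])).tolist(), (proj("wrist",[P(0)])-[120,0]).round().tolist())
w=cv2.imread("pics/w6.png",0); print(list(map(int,w[100:185,330])))
```

```text
0 [[580.0, 133.0], [632.0, 153.0]] [[206.0, 197.0]]
10 [[572.0, 149.0], [624.0, 169.0]] [[206.0, 172.0]]
20 [[565.0, 166.0], [617.0, 186.0]] [[206.0, 150.0]]
30 [[557.0, 184.0], [609.0, 204.0]] [[206.0, 132.0]]
40 [[551.0, 202.0], [603.0, 223.0]] [[206.0, 119.0]]
50 [[545.0, 220.0], [597.0, 240.0]] [[206.0, 110.0]]
60 [[541.0, 237.0], [592.0, 257.0]] [[206.0, 107.0]]
70 [[537.0, 251.0], [588.0, 272.0]] [[206.0, 107.0]]
80 [[535.0, 264.0], [586.0, 284.0]] [[206.0, 110.0]]
90 [[535.0, 274.0], [585.0, 294.0]] [[206.0, 116.0]]
100 [[535.0, 282.0], [585.0, 302.0]] [[206.0, 124.0]]
110 [[537.0, 286.0], [587.0, 306.0]] [[206.0, 134.0]]
[121, 120, 121, 127, 117, 82, 59, 56, 55, 56, 57, 63, 98, 139, 151, 152, 152, 152, 151, 152, 152, 152, 151, 152, 153, 159, 171, 170, 172, 182, 184, 185, 186, 185, 185, 186, 186, 185, 186, 186, 185, 185, 184, 187, 186, 184, 185, 185, 185, 186, 186, 185, 185, 186, 185, 185, 186, 185, 185, 185, 185, 184, 185, 186, 184, 186, 184, 185, 185, 185, 186, 189, 207, 231, 229, 197, 195, 231, 238, 238, 239, 239, 239, 239, 239]
```

The scene crop shows the port at about (563,262), roughly 70° from the top on the +x side. One more stroke of about 70°.

send_rows --deltas '[[[0,0,0],[0,0,0]],[[0,-0.001,0],[0,0,0]],[[0,0,0],[0,0,0]],[[0,0,0],[0,0,0]]]' --grip 0.25

```text
time_s: 11.95
ee_pos: [569.6, 40.9, 126.6]
ee_rot: [-180.0, -27.0, 6.4]
force: [0.2, -0.6, 0.6]
gripper_width: 68.2
gripper_force: 0.0
```

send_rows --deltas '[[[0.0135,0,0.0008],[0,-0.2793,0]],[[0.0125,0,0.0008],[0,-0.2793,0]],[[0.0115,0,0.0008],[0,-0.2793,0]],[[0.0115,0,0.0008],[0,-0.2793,0]],[[0.0115,0,0.0008],[0,-0.2793,0]],[[0.0115,0,0.0008],[0,-0.2793,0]],[[0.0115,0,0.0008],[0,-0.2793,0]],[[0.0115,0,0.0008],[0,-0.2793,0]],[[0.0115,0,0.0008],[0,-0.2793,0]],[[0,0,0],[0,0,0]]]'

```text
time_s: 12.95
ee_pos: [618.7, 46.5, 108.9]
ee_rot: [-179.9, 45.7, 6.5]
force: [-0.3, -0.0, -2.5]
gripper_width: 68.4
gripper_force: 0.0
```

send_rows --deltas '[[[0,0,0],[0,0,0]],[[0,0,0],[0,0,0]],[[0,0,0],[0,0,0]]]'

```text
time_s: 13.25
ee_pos: [618.1, 46.2, 123.2]
ee_rot: [-180.0, 44.5, 6.4]
force: [0.2, -0.3, 0.7]
gripper_width: 68.2
gripper_force: 0.0
```

send_rows --deltas '[[[0,0,0],[0,0,0]],[[0,0,0],[0,0,0]],[[0,0,0],[0,0,0]],[[0,0,0],[0,0,0]],[[0,0,0],[0,0,0]]]' --grip 1

```text
time_s: 13.75
ee_pos: [618.2, 45.7, 120.3]
ee_rot: [180.0, 44.9, 6.3]
force: [1.6, -1.2, 5.9]
gripper_width: 45.9
gripper_force: 15.0
```

send_rows --deltas '[[[-0.0115,0,0.0008],[0,0.2793,0]],[[-0.0115,0,0.0008],[0,0.2793,0]],[[-0.0115,0,0.0008],[0,0.2793,0]],[[-0.0115,0,0.0008],[0,0.2793,0]],[[-0.0115,0,0.0008],[0,0.2793,0]],[[-0.0115,0,0.0008],[0,0.2793,0]],[[-0.0115,0,0.0008],[0,0.2793,0]],[[-0.0115,0,0.0008],[0,0.2793,0]],[[0,0,0],[0,0,0]],[[0,0,0],[0,0,0]]]'

```text
time_s: 14.75
ee_pos: [569.8, 40.3, 125.3]
ee_rot: [180.0, -18.5, 6.4]
force: [-3.2, -4.7, -3.8]
gripper_width: 45.9
gripper_force: 15.0
```

send_rows --deltas '[[[0,0,0],[0,0,0]],[[0,0,0],[0,0,0]]]'

```text
time_s: 14.95
ee_pos: [571.7, 40.5, 126.2]
ee_rot: [180.0, -18.5, 6.4]
force: [-4.0, -6.0, -2.6]
gripper_width: 46.0
gripper_force: 15.0
```

```bash
cat > port.py <<'E'
from rel import *
rel()
w=save("wrist","wp%d"%(state()["time_s"]*100))
g=cv2.cvtColor(w,cv2.COLOR_RGB2GRAY)
ex=np.array([np.cos(yw),np.sin(yw),0]);ey=np.array([-np.sin(yw),np.cos(yw),0]);Z=np.array([0,0,1])
A=np.arange(-70,91,2)
for y in (-10,12):
  Q=proj("wrist",[D+ey*(1+y)+75*(np.sin(np.radians(a))*ex+np.cos(np.radians(a))*Z) for a in A])
  print(y,[(int(a),int(g[int(round(v)),int(round(u))])) for a,(u,v) in zip(A,Q) if 0<=v<399 and 0<=u<639])
E
python3 port.py
```

```text
t 14.95 p [571.68  40.5  126.16] [179.99 -18.54   6.39] q [  2.08  13.4  111.9    2.31  36.23  84.05] w 45.96963247724242 F [-4.   -6.03 -2.59]
axle in tool frame [ 4.49  1.38 39.65] tooly.ey -0.9999988313007232
-10 [(-70, 135), (-68, 135), (-66, 135), (-64, 135), (-62, 141), (-60, 141), (-58, 140), (-56, 139), (-54, 143), (-52, 145), (-50, 144), (-48, 144), (-46, 147), (-44, 161), (-42, 156), (-40, 163), (-38, 163), (-36, 152), (-34, 141), (-32, 122), (-30, 97), (-28, 187), (-26, 193), (-24, 210), (-22, 210), (-20, 210), (-18, 209), (-16, 211), (-14, 211), (-12, 212), (-10, 212), (-8, 212), (-6, 70), (-4, 63), (-2, 154), (0, 67), (2, 62), (4, 63), (6, 63), (8, 65), (10, 64), (12, 62), (14, 65), (16, 64), (18, 63), (20, 64), (22, 64), (24, 64), (26, 44), (28, 43), (30, 42), (32, 54), (34, 191), (36, 189), (38, 105), (40, 62), (42, 62), (44, 108), (46, 165), (48, 164), (50, 165), (52, 165), (54, 165), (56, 200), (58, 216), (60, 172), (62, 146), (64, 139), (66, 139), (68, 137), (70, 137), (72, 137), (74, 136), (76, 136), (78, 136), (80, 139), (82, 139), (84, 141), (86, 171), (88, 217),
[... 210 characters left out ...]
38, 164), (-36, 154), (-34, 143), (-32, 122), (-30, 97), (-28, 186), (-26, 204), (-24, 209), (-22, 210), (-20, 210), (-18, 211), (-16, 210), (-14, 210), (-12, 211), (-10, 213), (-8, 212), (-6, 69), (-4, 62), (-2, 152), (0, 65), (2, 62), (4, 61), (6, 61), (8, 61), (10, 62), (12, 63), (14, 62), (16, 63), (18, 63), (20, 64), (22, 63), (24, 64), (26, 42), (28, 45), (30, 44), (32, 56), (34, 190), (36, 189), (38, 106), (40, 63), (42, 66), (44, 107), (46, 164), (48, 165), (50, 165), (52, 164), (54, 165), (56, 202), (58, 218), (60, 169), (62, 142), (64, 143), (66, 142), (68, 142), (70, 142), (72, 141), (74, 141), (76, 141), (78, 141), (80, 143), (82, 141), (84, 141), (86, 172), (88, 219), (90, 202)]
```

Port edges at -7° and about 34°, so its centre is about 13.5° off. Turning 13.5° more.

send_rows --deltas '[[[-0.0098,0,0.0005],[0,0.2356,0]],[[-0.0098,0,0.0005],[0,0.2356,0]],[[0,0,0],[0,0,0]],[[0,0,0],[0,0,0]],[[0,0,0],[0,0,0]],[[0,0,0],[0,0,0]]]'

```text
time_s: 15.6
ee_pos: [564.1, 39.7, 122.7]
ee_rot: [-180.0, -32.2, 6.3]
force: [-5.0, -8.5, 0.3]
gripper_width: 45.9
gripper_force: 15.0
```

```bash
python3 port.py | cut -c1-900
```

```text
t 15.6 p [564.08  39.71 122.69] [-179.96  -32.21    6.35] q [  1.14   9.62 124.45  11.62  14.11  74.31] w 45.8661178198182 F [-4.99 -8.51  0.33]
axle in tool frame [ 3.32  1.46 40.72] tooly.ey -0.9999991198447732
-10 [(-70, 199), (-68, 197), (-66, 196), (-64, 154), (-62, 131), (-60, 133), (-58, 147), (-56, 155), (-54, 154), (-52, 163), (-50, 161), (-48, 150), (-46, 142), (-44, 114), (-42, 150), (-40, 180), (-38, 193), (-36, 201), (-34, 200), (-32, 200), (-30, 201), (-28, 201), (-26, 200), (-24, 200), (-22, 201), (-20, 201), (-18, 80), (-16, 61), (-14, 152), (-12, 61), (-10, 62), (-8, 62), (-6, 63), (-4, 64), (-2, 64), (0, 63), (2, 66), (4, 64), (6, 62), (8, 64), (10, 64), (12, 52), (14, 39), (16, 36), (18, 37), (20, 134), (22, 176), (24, 176), (26, 119), (28, 56), (30, 63), (32, 100), (34, 172), (36, 172), (38, 173), (40, 171), (42, 182), (44, 194), (46, 175), (48, 150), (50, 142), (52, 141), (54, 141), (56, 143), (58, 139), (60, 139), (62, 139), (64, 139), (66, 139), (68, 142), (70, 139), (72, 147), (74, 173), (76, 193), (78, 181), (80, 172), (82, 171), (84, 172), (86, 172), (88, 17
[... 214 characters left out ...]
, 192), (-36, 201), (-34, 200), (-32, 200), (-30, 199), (-28, 201), (-26, 199), (-24, 199), (-22, 201), (-20, 203), (-18, 46), (-16, 62), (-14, 152), (-12, 62), (-10, 61), (-8, 60), (-6, 61), (-4, 61), (-2, 62), (0, 61), (2, 62), (4, 62), (6, 60), (8, 62), (10, 62), (12, 48), (14, 40), (16, 39), (18, 36), (20, 135), (22, 175), (24, 176), (26, 119), (28, 60), (30, 60), (32, 100), (34, 172), (36, 172), (38, 172), (40, 172), (42, 187), (44, 208), (46, 180), (48, 141), (50, 130), (52, 128), (54, 128), (56, 127), (58, 128), (60, 128), (62, 128), (64, 128), (66, 128), (68, 135), (70, 135), (72, 145), (74, 181), (76, 209), (78, 187), (80, 174), (82, 172), (84, 172), (86, 172), (88, 171), (90, 171)]
```

send_rows --deltas '[[[0,0,0],[0,0,0]],[[0,0,0],[0,0,0]],[[0,0,0],[0,0,0]],[[0,0,-0.04],[0,0,0]],[[0,0,-0.08],[0,0,0]],[[0.0287,0,0.002],[0,-0.2793,0]],[[0.0287,0,0.002],[0,-0.2793,0]],[[0.0287,0,0.002],[0,-0.2793,0]],[[0.0287,0,0.002],[0,-0.2793,0]],[[0,0,-0.08],[0,0,0]]]' --grip 0.25

```text
time_s: 16.65
ee_pos: [590.4, 43.9, 220.4]
ee_rot: [-179.9, 0.1, 6.4]
force: [-1.2, -0.2, -1.2]
gripper_width: 67.9
gripper_force: 0.0
```

send_rows --deltas '[[[0,0,-0.04],[0,0,0]],[[0,0,0],[0,0,0]],[[0,0,0],[0,0,0]],[[0,0,0],[0,0,0]]]'

```text
time_s: 17.05
ee_pos: [586.3, 43.1, 250.4]
ee_rot: [-179.9, -0.9, 6.4]
force: [-0.3, -0.2, 0.3]
gripper_width: 68.2
gripper_force: 0.0
```

```bash
python3 port.py | cut -c1-900
python3 - <<'E'
from h import *
import glob
f=sorted(glob.glob("pics/wp*.png"))[-1];w=cv2.imread(f)
sc=save("side","s7")[:,:,::-1];a=cv2.imread("pics/a_side.png");s2=save("scene","a7")[:,:,::-1]
k=dict(interpolation=cv2.INTER_CUBIC)
W=cv2.resize(w[100:260,240:400],(400,400),**k)
B=cv2.resize(sc[310:400,270:360],(400,400),**k) 
S=cv2.resize(sc[180:240,285:345],(200,200),**k);A=cv2.resize(s2[150:240,285:375],(200,200),**k)
cv2.imwrite("pics/c7.png",np.vstack([np.hstack([W,B]),np.hstack([S,A,np.zeros((200,400,3),np.uint8)])]))
for cam in("wrist","side","scene"):
  for l in("port","knob"):
   for r in trace(cam,l)[:3]: print(cam,l,round(r["p"],2),r["bbox"])
E
```

```text
t 17.05 p [586.3   43.11 250.36] [-179.92   -0.91    6.42] q [ 3.   17.58 83.93  0.14 77.59 86.56] w 68.24228111779422 F [-0.25 -0.18  0.34]
axle in tool frame [ -0.49   2.59 160.37] tooly.ey -0.9999967532410078
-10 [(-70, 137), (-68, 137), (-66, 137), (-64, 137), (-62, 137), (-60, 137), (-58, 137), (-56, 137), (-54, 137), (-52, 137), (-50, 143), (-48, 158), (-46, 158), (-44, 153), (-42, 148), (-40, 148), (-38, 154), (-36, 175), (-34, 194), (-32, 191), (-30, 191), (-28, 191), (-26, 190), (-24, 191), (-22, 190), (-20, 191), (-18, 180), (-16, 68), (-14, 78), (-12, 165), (-10, 129), (-8, 53), (-6, 63), (-4, 65), (-2, 66), (0, 65), (2, 63), (4, 64), (6, 63), (8, 65), (10, 65), (12, 66), (14, 63), (16, 65), (18, 67), (20, 65), (22, 66), (24, 68), (26, 159), (28, 127), (30, 65), (32, 184), (34, 195), (36, 194), (38, 194), (40, 194), (42, 195), (44, 195), (46, 194), (48, 196), (50, 194), (52, 191), (54, 164), (56, 152), (58, 150), (60, 150), (62, 151), (64, 151), (66, 151), (68, 151), (70, 152), (72, 170), (74, 201), (76, 205), (78, 209), (80, 209), (82, 211), (84, 211), (86, 211), (88, 211
[... 679 characters left out ...]
4), (50, 195), (52, 191), (54, 163), (56, 151), (58, 151), (60, 151), (62, 152), (64, 152), (66, 152), (68, 151), (70, 153), (72, 168), (74, 201), (76, 205), (78, 210), (80, 210), (82, 213), (84, 213), (86, 213), (88, 212), (90, 212)]
wrist port 0.65 [0.0, 91.5, 131.9, 72.0]
wrist knob 0.84 [351.1, 202.2, 88.6, 66.7]
wrist knob 0.62 [325.0, 330.7, 23.8, 23.7]
wrist knob 0.4 [228.2, 345.3, 12.0, 25.5]
side port 0.56 [293.7, 164.3, 63.8, 54.3]
side knob 0.79 [308.7, 203.7, 12.2, 25.3]
side knob 0.67 [235.2, 157.5, 25.5, 22.4]
side knob 0.53 [231.7, 209.6, 22.5, 29.4]
scene port 0.61 [305.9, 187.2, 39.2, 55.5]
scene knob 0.59 [392.6, 161.1, 15.9, 38.2]
scene knob 0.49 [300.3, 166.4, 19.4, 33.4]
```

View pics/c7.png

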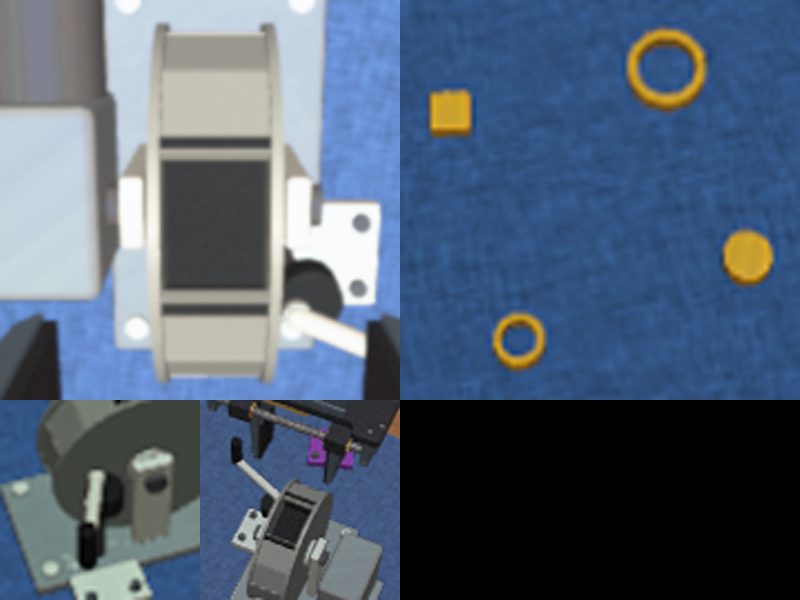

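The wrist crop shows the port (dark chamber, crop rows 160–290) slightly on the +x side. Lip bands are symmetric around it. For the brass pieces in the right-hand crop:
- Ring blank at (519,340), small with a hole.
- Collar at (667,68), large with a hole.
- Disc at (748,257), no hole.
- Block at (450,112), square.

The ring blank is therefore the one at world (428.5,-386.7). Next come the drum-centre check and the knob position.

```bash
python3 - <<'E'
from rel import *
s,Rm=rel()
ex=np.array([np.cos(yw),np.sin(yw),0]);ey=np.array([-np.sin(yw),np.cos(yw),0]);Z=np.array([0,0,1])
f=lambda X:((proj("wrist",X)-[240,100])*2.5).round().tolist()
L=lambda x,y,z:[588.6,41,0]+ex*x+ey*y+Z*z
print("upright top ctr",f([L(0,-30,107),L(0,30,107)]), "obs rows 178..248")
print("screws",f([L(85,-42,13),L(85,42,13),L(-85,42,13)]),"obs (302,5),(128,5),(136,328)")
P=lambda a,y=0:D+ey*(1+y)+75*(np.sin(np.radians(a))*ex+np.cos(np.radians(a))*Z)
print("sil rows",[(a,f([P(a)])[0][1]) for a in(-90,-80,-70,-60,60,70,80,90)],"obs 25..380")
print("knob scene",atz("scene",[[301.6,167.5]],145),"side",atz("side",[[312,217.5]],145))
for x,y in((547.9,0.3),): 
  for d in(0,.15,.3,.45):
    a=yw+d;K=np.array([x+(-53*np.cos(a)+53*np.sin(a)),y+(-53*np.sin(a)-53*np.cos(a)),145]);print(d,K,proj("scene",[K]),proj("side",[K]))
E
python3 - <<'E'
import cv2,numpy as np
a=cv2.imread("pics/a7.png",0);b=cv2.imread("pics/s7.png",0)
print(a[163:182,294:312]);print(b[206:236,304:322])
E
```

```text
t 17.5 p [587.25  43.   251.35] [-179.93   -1.01    6.41] q [ 2.99 17.58 83.79  0.14 77.62 86.55] w 67.98482083167876 F [ 0.6  -0.18  0.08]
axle in tool frame [ -1.74   2.35 161.34] tooly.ey -0.999997298624146
upright top ctr [[292.0, 218.0], [145.0, 218.0]] obs rows 178..248
screws [[304.0, 4.0], [132.0, 3.0], [140.0, 328.0]] obs (302,5),(128,5),(136,328)
sil rows [(-90, 370.0), (-80, 380.0), (-70, 385.0), (-60, 386.0), (60, 57.0), (70, 40.0), (80, 30.0), (90, 27.0)] obs 25..380
knob scene [[524.76 -68.95 145.  ]] side [[527.29 -70.92 145.  ]]
0 [501.04 -58.2  145.  ] [[309.74 162.95]] [[299.57 215.02]]
0.15 [510.3  -64.54 145.  ] [[305.88 164.39]] [[304.1  216.54]]
0.3 [520.42 -69.43 145.  ] [[302.3  166.28]] [[308.9  217.49]]
0.45 [531.15 -72.76 145.  ] [[299.09 168.59]] [[313.83 217.85]]
[[ 86  89  90  90  86  83  82  79  80  82  81  85  84  71  53  55  55  36]
 [ 85  85  90  88  89  88  89  83  80  84  82  86  84  71  51  58  54  33]
 [ 86  90  92  92  88  89  92  89  87  86  86  88  87  83  54  54  51  34]
 [ 86  88  86  88  92  85  60  65  78  87  86  90  90  84  53  54  54  3
[... 2679 characters left out ...]
 98 127 129 129 129 130]
 [147 151 144 118  56   3  10  11   9  15  78 109 125 132 129 129 128 128]
 [131 141 148 147  87   0  11   9   7  19 104 135 132 130 128 127 139 148]
 [126 146 158 176 128  28   2   4   2  47 108 128 133 144 156 167 178 185]
 [127 138 145 161 140  85  40  29  52 113 144 163 175 180 189 196 196 196]
 [125 124 123 136 133 134 130 136 155 176 183 190 196 196 197 198 195 194]
 [126 125 137 158 170 181 187 190 196 196 194 193 195 195 194 196 196 194]
 [127 120 160 189 197 199 197 196 194 193 193 192 193 194 194 196 197 194]
 [112  94 167 201 198 198 196 194 195 193 193 192 193 193 194 195 197 196]
 [ 80  69 135 189 198 199 197 195 195 194 193 193 192 193 195 194 196 198]]
```

Run:
```python
from rel import *
s,Rm=rel()
w=save("wrist","w8");g=cv2.cvtColor(w,cv2.COLOR_RGB2GRAY);c=calibration("wrist")
ex=np.array([np.cos(yw),np.sin(yw),0]);ey=np.array([-np.sin(yw),np.cos(yw),0]);Z=np.array([0,0,1])
for y in(-9,12):
  A=np.arange(-40,56,1.);Q=proj("wrist",[D+ey*(1+y)+75*(np.sin(np.radians(a))*ex+np.cos(np.radians(a))*Z) for a in A],c)
  v=cv2.remap(g.astype(np.float32),Q[:,0].astype(np.float32)[None],Q[:,1].astype(np.float32)[None],cv2.INTER_LINEAR)[0]
  print([(int(a),int(x)) for a,x in zip(A,v) if -22<a<-5 or 22<a<36])
print("edges now col 320.. ",)
col=int(proj("wrist",[D+ey*1.],c)[0,0]);print(col,[(r,int(g[r,col])) for r in list(range(104,116))+list(range(244,260))])
P=lambda a:D+ey+75*(np.sin(np.radians(a))*ex+np.cos(np.radians(a))*Z)
r=[proj("wrist",[P(a)],c)[0,1] for a in range(-90,91,5)];print(min(r),max(r))
```

```text
t 17.5 p [587.25  43.   251.35] [-179.93   -1.01    6.41] q [ 2.99 17.58 83.79  0.14 77.62 86.55] w 67.98482083167876 F [ 0.6  -0.18  0.08]
axle in tool frame [ -1.74   2.35 161.34] tooly.ey -0.999997298624146
[(-21, 190), (-20, 190), (-19, 187), (-18, 168), (-17, 117), (-16, 70), (-15, 64), (-14, 82), (-13, 142), (-12, 165), (-11, 162), (-10, 154), (-9, 100), (-8, 57), (-7, 61), (-6, 61), (23, 66), (24, 69), (25, 103), (26, 152), (27, 166), (28, 148), (29, 81), (30, 65), (31, 102), (32, 178), (33, 193), (34, 193), (35, 194)]
[(-21, 191), (-20, 190), (-19, 187), (-18, 167), (-17, 113), (-16, 69), (-15, 64), (-14, 85), (-13, 143), (-12, 167), (-11, 163), (-10, 152), (-9, 96), (-8, 58), (-7, 62), (-6, 63), (23, 64), (24, 65), (25, 99), (26, 151), (27, 166), (28, 146), (29, 79), (30, 66), (31, 105), (32, 178), (33, 193), (34, 193), (35, 194)]
edges now col 320.. 
326 [(104, 213), (105, 213), (106, 212), (107, 211), (108, 210), (109, 209), (110, 211), (111, 211), (112, 210), (113, 215), (114, 214), (115, 173), (244, 185), (245, 174), (246, 155), (247, 148), (248, 148), (249, 150), (250, 165), (251, 182), (252, 156), (253, 138), (254, 136), (255, 139), (256, 140), (257, 140), (258, 137), (259, 139)]
110.73198808822374 254.51420770333368
```

send_rows --deltas '[[[0,0.002,0.08],[0,0,0]],[[0,0,0.08],[0,0,0]],[[-0.003,0,0.08],[0,-0.03,0]],[[0,0,0],[0,0,0]],[[0,0,0],[0,0,0]]]'

```text
time_s: 18.05
ee_pos: [588.5, 42.3, 131.9]
ee_rot: [-179.9, -0.2, 6.4]
force: [1.1, -0.5, 0.4]
gripper_width: 68.5
gripper_force: 0.0
```

send_rows --deltas '[[[0,0,0],[0,0,0]],[[0,0,0],[0,0,0]],[[0,0,0],[0,0,0]],[[0,0,0],[0,0,0]],[[-0.0051,0,0.0003],[0,0.122,0]],[[-0.0051,0,0.0003],[0,0.122,0]],[[0,0,0],[0,0,0]],[[0,0,0],[0,0,0]],[[0,0,0],[0,0,0]]]' --grip 1

```text
time_s: 18.95
ee_pos: [583.2, 41.8, 132.4]
ee_rot: [-179.9, -7.1, 6.4]
force: [-3.9, 0.5, 9.9]
gripper_width: 46.0
gripper_force: 15.0
```

send_rows --deltas '[[[0,0,0],[0,0,0]],[[0,0,0],[0,0,0]],[[0,0,0],[0,0,0]],[[0,0,-0.08],[0,0,0]],[[0,0,-0.08],[0,0,0]],[[0,0,-0.08],[0,0,0]],[[0,0,0],[0,0,0]],[[0,0,0],[0,0,0]],[[0,0,0],[0,0,0]],[[0,0,0],[0,0,0]]]' --grip 0.25

```text
time_s: 19.95
ee_pos: [567.3, 39.8, 248.0]
ee_rot: [-179.9, -6.9, 6.4]
force: [1.0, -0.1, 0.3]
gripper_width: 68.4
gripper_force: 0.0
```

```bash
cat > port2.py <<'E'
from rel import *
s,Rm=rel()
w=save("wrist","w%d"%(s["time_s"]*100));g=cv2.cvtColor(w,cv2.COLOR_RGB2GRAY);c=calibration("wrist")
ex=np.array([np.cos(yw),np.sin(yw),0]);ey=np.array([-np.sin(yw),np.cos(yw),0]);Z=np.array([0,0,1])
for y in(-9,12):
  A=np.arange(-40,41,1.);Q=proj("wrist",[D+ey*(1+y)+75*(np.sin(np.radians(a))*ex+np.cos(np.radians(a))*Z) for a in A],c)
  v=cv2.remap(g.astype(np.float32),Q[:,0].astype(np.float32)[None],Q[:,1].astype(np.float32)[None],cv2.INTER_LINEAR)[0]
  print([(int(a),int(x)) for a,x in zip(A,v) if abs(abs(a)-24)<10])
E
python3 port2.py
```

```text
t 19.95 p [567.31  39.81 247.99] [-179.91   -6.92    6.4 ] q [ 2.52 12.56 91.57  0.59 68.97 85.93] w 68.4124475154597 F [ 0.99 -0.1   0.28]
axle in tool frame [  2.09   1.44 159.4 ] tooly.ey -0.9999969826478691
[(-33, 185), (-32, 185), (-31, 184), (-30, 184), (-29, 184), (-28, 184), (-27, 184), (-26, 180), (-25, 150), (-24, 96), (-23, 66), (-22, 64), (-21, 85), (-20, 139), (-19, 170), (-18, 171), (-17, 153), (-16, 96), (-15, 47), (15, 65), (16, 64), (17, 67), (18, 102), (19, 145), (20, 163), (21, 135), (22, 75), (23, 64), (24, 110), (25, 179), (26, 199), (27, 199), (28, 200), (29, 199), (30, 199), (31, 199), (32, 200), (33, 200)]
[(-33, 185), (-32, 184), (-31, 185), (-30, 184), (-29, 185), (-28, 184), (-27, 184), (-26, 179), (-25, 148), (-24, 95), (-23, 67), (-22, 64), (-21, 87), (-20, 142), (-19, 169), (-18, 170), (-17, 152), (-16, 94), (-15, 50), (15, 63), (16, 62), (17, 65), (18, 104), (19, 145), (20, 164), (21, 134), (22, 74), (23, 65), (24, 112), (25, 180), (26, 199), (27, 200), (28, 199), (29, 199), (30, 199), (31, 199), (32, 199), (33, 199)]
```

Port centred: edges at -24° and +24°. Next is the brake lever. I'll level the tool, turn it so the camera sits over the cam pin, and move above the knob.

send_rows --deltas '[[[0,0,0],[0,-0.241,0]],[[0,0,0],[0,0,-0.292]],[[0,0,0],[0,0,-0.292]],[[0,0,0],[0,0,-0.292]],[[0,0,0],[0,0,-0.292]],[[0,0,0],[0,0,-0.292]],[[0,0,0],[0,0,-0.292]],[[0,0,0],[0,0,-0.292]],[[0,0,0],[0,0,-0.292]],[[0,0,0],[0,0,0]]]'

```text
time_s: 21.0
ee_pos: [567.9, 39.9, 249.0]
ee_rot: [179.9, -0.1, 73.3]
force: [0.1, -0.6, 0.3]
gripper_width: 68.7
gripper_force: 0.0
```

send_rows --deltas '[[[-0.08,-0.0045,0],[0,0,0]],[[-0.08,-0.0045,0.03],[0,0,0]],[[-0.078,-0.0045,0.04],[0,0,0]],[[0,0,0.06],[0,0,0]],[[0,0,0],[0,0,0]],[[0,0,0],[0,0,0]],[[0,0,0],[0,0,0]]]' --grip 0.5

```text
time_s: 21.7
ee_pos: [529.1, -71.6, 186.0]
ee_rot: [179.7, -0.2, 73.3]
force: [1.0, -0.5, 0.4]
gripper_width: 45.6
gripper_force: 0.0
```

Run:
```python
from rel import *
s,Rm=rel()
w=save("wrist","w_cam");c=calibration("wrist")
for l in("knob","cam"):
  for r in trace("wrist",l)[:3]:
    ys,xs=np.nonzero(r["pixels"]);print(l,round(r["p"],2),r["bbox"],xs.mean(),ys.mean())
pin=np.array([547.9,.3,100.]);k=np.array([526,-71,145.])
print("pin",proj("wrist",[pin],c),"knob",proj("wrist",[k],c),"tips",proj("wrist",[s["ee_pos"]+Rm@[x,y,-12] for x in(-16,16) for y in(-23,23)],c))
import pickle;pickle.dump(dict(c),open("c_cam.pkl","wb"))
cv2.imwrite("pics/c8.png",cv2.resize(w[60:360,170:470],(600,600),interpolation=cv2.INTER_CUBIC)[:,:,::-1])
```

```text
t 21.7 p [529.1  -71.6  185.96] [179.67  -0.19  73.33] q [-9.04 15.12 96.86  0.16 67.67  7.57] w 45.58555888694308 F [ 0.99 -0.48  0.37]
axle in tool frame [124.61  24.15  96.52] tooly.ey -0.39020731699028516
knob 0.91 [309.0, 95.5, 38.9, 134.8] 324.2539893617021 152.6790780141844
knob 0.78 [91.9, 145.5, 65.1, 126.6] 122.14245907349355 197.92650644374783
knob 0.56 [0.0, 0.0, 54.6, 18.7] 31.745806451612903 7.2296774193548385
cam 0.96 [91.1, 145.5, 65.7, 129.4] 121.6396657023465 199.25618772099003
cam 0.86 [309.5, 96.2, 39.4, 133.0] 324.1984334203655 152.78503046127068
cam 0.77 [3.3, 1.6, 50.5, 18.1] 31.322192513368982 7.0
pin [[320.85 113.85]] knob [[320.16 223.33]] tips [[285.38 281.04]
 [364.64 281.04]
 [283.32 229.77]
 [366.77 229.78]]
```

View pics/c8.png

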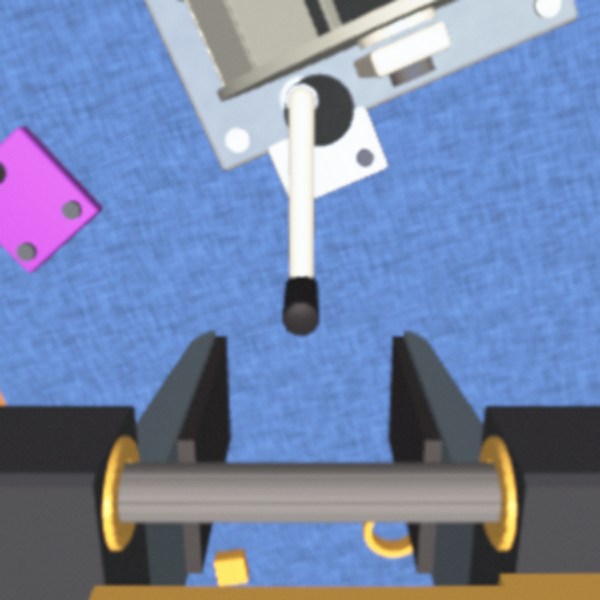

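The wrist crop shows the knob top at crop (300,318), the pin hub at (300,97), and the pad disc centred near (320,111). The plate screws at (237,140) and (548,7) give a reference in the same view.

Run:
```python
from rel import *
import pickle
c=pickle.load(open("c_cam.pkl","rb"))
w=cv2.imread("pics/w_cam.png");g=cv2.cvtColor(w,cv2.COLOR_BGR2GRAY)
q=lambda u,v:[u/2+170,v/2+60]
ex=np.array([np.cos(yw),np.sin(yw)]);ey=np.array([-np.sin(yw),np.cos(yw)])
S=atz("wrist",[q(237,140),q(548,7)],13,c)[:,:2]
print("screws",S,"expected",[D[:2]+ex*x-42*ey for x in(-85,85)], "yaw",np.degrees(np.arctan2(*(S[1]-S[0])[::-1])))
off=(S-[D[:2]+ex*x-42*ey for x in(-85,85)]).mean(0);print("view offset",off)
def loc(uv,z): 
  P=atz("wrist",[uv],z,c)[0,:2]-off-D[:2]; return np.array([P@ex,P@ey])
# pad disc: dark pixels
m=(g<45);n,lab,st,ce=cv2.connectedComponentsWithStats(m[95:140,300:360].astype(np.uint8))
print(st,ce+[300,95])
print(g[92:136:1,308:352:2])
for nm,uv,z in(("pad",q(320,111),100),("hub",q(300,97),105),("hub110",q(300,97),112),("knob",q(300,318),145)): print(nm,loc(uv,z),atz("wrist",[uv],z,c)[0])
```

```text
screws [[509.23  -8.58]
 [679.29   9.11]] expected [array([508.72, -10.07]), array([677.7 ,   8.58])] yaw 5.940704812192101
view offset [1.05 1.01]
[[   0    0   60   45 2700]] [[329.5 117. ]]
[[181 183 182 170 141 108  93  97 131 165 197 208 208 209 208 207 208 211
  210 189 132 128]
 [181 179 166 137 106  92  97 133 182 199 209 211 210 210 209 207 208 209
  210 196 137 129]
 [177 163 135 105  93 104 133 183 205 209 211 212 212 210 210 208 208 208
  211 204 149 129]
 [159 124 105  93 107 147 182 205 210 211 209 207 210 212 209 210 208 208
  210 207 161 129]
 [123  97  94 110 152 187 202 208 203 197 188 181 195 201 210 210 210 209
  210 211 171 130]
 [ 96  95 113 156 191 211 214 198 169 137 124 118 134 161 194 209 209 209
  211 212 186 133]
 [ 97 124 162 194 216 234 223 160 110  83  73  71  81 103 149 196 209 210
  212 213 199 154]
 [130 171 195 214 239 246 193 103  71  65  62  64  66  71  95 150 198 211
  212 214 210 195]
 [182 198 210 236 248 238 131  72  63  62  62  62  63  64  68  96 165 207
  212 214 213 208]
 [203 207 222 248 243 190 131 112  69  63  61  63  64  63  65  72 121 
[... 2663 characters left out ...]
6 197  71  63  63  66  88 168 245 252
  252 252 252 252]
 [230 249 251 231 242 251 252 251 245 198  76  65  70  90 155 237 252 252
  252 252 252 252]
 [248 253 252 230 243 251 252 251 245 204 115 111 123 175 227 251 253 252
  252 252 253 252]
 [252 253 252 231 243 251 252 251 245 220 202 202 216 244 250 252 253 252
  252 252 252 247]
 [252 252 252 230 243 251 252 251 245 229 245 246 249 252 252 252 253 252
  252 252 250 214]
 [252 252 252 231 243 251 252 251 246 232 250 251 252 252 252 252 253 252
  252 251 242 152]]
pad [-39.95 -40.84] [554.42  -2.96 100.  ]
hub [-45.02 -32.81] [548.5    4.46 105.  ]
hub110 [-44.92 -32.69] [548.59   4.59 112.  ]
knob [ -74.47 -102.26] [526.85 -67.8  145.  ]
```

send_rows --deltas '[[[0.0056,-0.0076,0.02],[0,0,0]],[[0,0,0.08],[0,0,0]],[[0,0,0.06],[0,0,0]],[[0,0,0],[0,0,0]],[[0,0,0],[0,0,0]],[[0,0,0],[0,0,0]]]'

```text
time_s: 22.45
ee_pos: [526.7, -68.2, 106.3]
ee_rot: [179.6, -0.2, 73.3]
force: [0.0, 0.6, 0.3]
gripper_width: 45.8
gripper_force: 0.0
```

send_rows --deltas '[[[0,0,0],[0,0,0]],[[0,0,0],[0,0,0]],[[0,0,0],[0,0,0]],[[0,0,0],[0,0,0]],[[0,0,0],[0,0,0]],[[0,0,0],[0,0,0]]]' --grip 1 --grip_force 6

```text
time_s: 23.05
ee_pos: [525.9, -68.4, 105.0]
ee_rot: [179.7, -0.2, 73.3]
force: [1.1, -1.6, 0.9]
gripper_width: 13.7
gripper_force: 6.0
```

```bash
cat > cam.py <<'E'
from rel import *
s,Rm=rel()
w=save("wrist","cam%d"%(s["time_s"]*100));c=calibration("wrist");g=cv2.cvtColor(w,cv2.COLOR_RGB2GRAY)
ex=np.array([np.cos(yw),np.sin(yw),0]);ey=np.array([-np.sin(yw),np.cos(yw),0])
x,y=s["ee_pos"][:2]-D[:2];k=np.array([x*np.cos(yw)+y*np.sin(yw),-x*np.sin(yw)+y*np.cos(yw)])
v=k-[-45,-34];print("TCP local",k,"r",np.hypot(*v),"d from TCP",(np.arctan2(v[1],v[0])+2*np.pi-np.radians(225)))
for r in trace("wrist","cam")[:2]: print(round(r["p"],2),r["bbox"])
def rect(z,x0,x1,y0,y1,n=6): # rectified top view of local plane at height z, n px/mm
    X,Y=np.meshgrid(np.arange(x0,x1,1/n),np.arange(y1,y0,-1/n))
    P=D[None,None]*[1,1,0]+X[...,None]*ex+Y[...,None]*ey+[0,0,z]
    q=proj("wrist",P.reshape(-1,3),c).astype(np.float32).reshape(X.shape+(2,))
    return cv2.remap(g,q[...,0],q[...,1],cv2.INTER_LINEAR),X,Y
# screws (bright discs at z13)
for sx in(-85,85):
    m,X,Y=rect(13,sx-12,sx+12,-54,-30);b=m>np.percentile(m,99)*.97
    b=cv2.morphologyEx(b.astype(np.uint8),cv2.MORPH_OPEN,np.ones((9,9)))>0
    if b.sum()>50: print("screw",sx,X[b].mean(),Y[b].mean(),b.sum()/36)
m,X,Y=rect(100,-75,-10,-70,-20)
dark=(m<80).astype(np.uint8);n,lab,st,ce=cv2.connectedComponentsWithStats(dark)
for i in range(1,n):
    if st[i,4]/36>100:
        b=lab==i;print("dark",X[b].min(),X[b].max(),Y[b].min(),Y[b].max(),b.sum()/36)
# circle of radius 14: best dark-edge fit
best=max(((sum(np.clip(cv2.remap(m,((a+17*np.cos(t)-X[0,0])*6).astype(np.float32)[None],((Y[0,0]-b_-17*np.sin(t))*6).astype(np.float32)[None],1).astype(int)-cv2.remap(m,((a+12.5*np.cos(t)-X[0,0])*6).astype(np.float32)[None],((Y[0,0]-b_-12.5*np.sin(t))*6).astype(np.float32)[None],1).astype(int),0,60)[0]),a,b_) for t in [np.linspace(0,2*np.pi,90)] for a in np.arange(-50,-28,.5) for b_ in np.arange(-48,-30,.5)))
print("pad fit",best)
E
python3 cam.py
```

```text
t 23.05 p [525.95 -68.44 104.97] [179.72  -0.16  73.34] q [ -8.73  19.   104.06   0.14  56.63   7.85] w 13.674972991215412 F [ 1.14 -1.6   0.87]
axle in tool frame [122.76  28.57  15.46] tooly.ey -0.39013670780165577
TCP local [ -74.28 -101.9 ] r 73.94400269023784 d from TCP 0.3782459870994783
0.93 [313.0, 98.1, 55.3, 192.9]
0.89 [26.6, 165.7, 79.5, 104.7]
screw -85 -84.55726341169343 -40.31997187060486 92.16666666666667
screw 85 87.22432432432473 -40.039539539539604 92.5
dark -45.33333333333249 -26.33333333333195 -52.33333333333356 -26.000000000000043 303.52777777777777
pad fit (np.int64(4249), np.float64(-40.5), np.float64(-39.0))
```

send_rows --deltas '[[[0.0008,0.015,0],[0,0,-0.2]],[[0.0008,0.015,0],[0,0,-0.2]],[[0.0008,0.015,0],[0,0,-0.2]],[[0.0008,0.015,0],[0,0,-0.2]],[[0.0008,0.015,0],[0,0,-0.2]],[[0,0,0],[0,0,0]],[[0,0,0],[0,0,0]],[[0,0,0],[0,0,0]]]'

```text
time_s: 23.95
ee_pos: [562.7, -70.2, 105.0]
ee_rot: [179.7, 0.0, 101.9]
force: [1.0, -4.6, 1.9]
gripper_width: 14.0
gripper_force: 6.0
```

```bash
python3 cam.py
```

```text
t 23.95 p [562.69 -70.21 105.05] [179.7    0.03 101.92] q [ -8.32  22.    99.23   0.09  58.49 -20.28] w 14.023986424279473 F [ 0.98 -4.58  1.91]
axle in tool frame [103.47  48.23  15.25] tooly.ey 0.09785262620837751
TCP local [ -37.95 -107.7 ] r 74.03400287722889 d from TCP 0.8807274565144247
0.89 [2.1, 17.5, 74.0, 59.4]
0.88 [312.2, 99.9, 57.4, 193.2]
screw -85 -84.54796019900462 -40.32641791044784 93.05555555555556
screw 85 87.36311516996489 -40.005225773719005 91.25
dark -45.66666666666583 -23.99999999999855 -49.33333333333354 -23.16666666666669 309.6388888888889
pad fit (np.int64(4129), np.float64(-38.0), np.float64(-37.0))
```

send_rows --deltas '[[[0.0005,0.012,0],[0,0,-0.16]],[[0.0005,0.012,0],[0,0,-0.16]],[[0.0005,0.012,0],[0,0,-0.16]],[[0,0,0],[0,0,0]],[[0,0,0],[0,0,0]],[[0,0,0],[0,0,0]]]'

```text
time_s: 24.65
ee_pos: [579.9, -64.5, 105.1]
ee_rot: [179.7, 0.1, 115.7]
force: [0.7, -5.7, 1.7]
gripper_width: 13.7
gripper_force: 6.0
```

```bash
python3 cam.py
```

```text
t 24.65 p [579.92 -64.54 105.12] [179.71   0.12 115.69] q [ -7.51  23.32  97.01   0.07  59.35 -33.24] w 13.671324842761315 F [ 0.69 -5.67  1.67]
axle in tool frame [91.37 53.5  15.2 ] tooly.ey 0.33203186644149935
TCP local [ -20.21 -103.95] r 74.21258358589883 d from TCP 1.125930733641657
0.8 [311.2, 96.9, 54.3, 196.3]
screw -85 -84.47691425293912 -40.344613325685955 96.86111111111111
screw 85 87.38969944557964 -39.995477093668 95.19444444444444
dark -46.83333333333253 -23.166666666665193 -47.00000000000019 -21.000000000000007 316.9166666666667
pad fit (np.int64(3490), np.float64(-37.5), np.float64(-34.5))
```

send_rows --deltas '[[[0,0,0],[0,0,0]],[[0,0,0],[0,0,0]],[[0,0,0],[0,0,0]],[[0,0,0],[0,0,0]]]' --grip 0.75

```text
time_s: 25.15
ee_pos: [579.2, -63.2, 104.6]
ee_rot: [179.8, -0.0, 115.7]
force: [-0.3, 0.4, -0.6]
gripper_width: 22.8
gripper_force: 0.0
```

```bash
cp cam.py cam0.py
cat >> cam.py <<'E'
# pad edge profile below (y-) and drum rim line; knob/lever centre at z=145
for xx in(-40,-38,-36,-34):
    j=np.argmin(abs(X[0]-xx)); col=m[:,j].astype(int); print("col",xx,[(round(float(Y[i,j]),1),int(col[i])) for i in range(0,len(col),6)])
E
python3 cam.py
```

```text
t 25.15 p [579.17 -63.21 104.62] [179.77  -0.04 115.73] q [ -7.46  23.35  97.06   0.19  59.42 -33.28] w 22.79635938604551 F [-0.31  0.38 -0.57]
axle in tool frame [89.77 53.67 14.91] tooly.ey 0.33260648694385025
TCP local [ -20.81 -102.55] r 72.68843393427743 d from TCP 1.1246598900240157
0.79 [311.8, 102.3, 55.2, 191.0]
0.78 [40.0, 1.8, 42.9, 8.2]
screw -85 -84.41676185037085 -40.471968399010166 97.27777777777777
screw 85 87.52648019992353 -40.12077085736262 96.33333333333333
dark -47.49999999999922 -22.999999999998522 -47.33333333333353 -21.333333333333343 315.22222222222223
pad fit (np.int64(3613), np.float64(-37.5), np.float64(-35.0))
col -40 [(-20.0, 176), (-21.0, 101), (-22.0, 66), (-23.0, 64), (-24.0, 64), (-25.0, 64), (-26.0, 64), (-27.0, 63), (-28.0, 98), (-29.0, 205), (-30.0, 239), (-31.0, 232), (-32.0, 232), (-33.0, 239), (-34.0, 243), (-35.0, 246), (-36.0, 248), (-37.0, 250), (-38.0, 251), (-39.0, 251), (-40.0, 251), (-41.0, 252), (-42.0, 252), (-43.0, 252), (-44.0, 253), (-45.0, 253), (-46.0, 253), (-47.0, 253), (-48.0, 252), (-49.0, 253), (-50.0, 252), (-51.0, 251), (-5
[... 1621 characters left out ...]
), (-69.0, 236)]
col -34 [(-20.0, 180), (-21.0, 95), (-22.0, 68), (-23.0, 66), (-24.0, 66), (-25.0, 65), (-26.0, 63), (-27.0, 64), (-28.0, 66), (-29.0, 67), (-30.0, 65), (-31.0, 63), (-32.0, 65), (-33.0, 66), (-34.0, 67), (-35.0, 66), (-36.0, 65), (-37.0, 63), (-38.0, 65), (-39.0, 65), (-40.0, 63), (-41.0, 63), (-42.0, 64), (-43.0, 66), (-44.0, 74), (-45.0, 80), (-46.0, 111), (-47.0, 146), (-48.0, 186), (-49.0, 222), (-50.0, 233), (-51.0, 239), (-52.0, 244), (-53.0, 246), (-54.0, 248), (-55.0, 250), (-56.0, 251), (-57.0, 251), (-58.0, 251), (-59.0, 252), (-60.0, 252), (-61.0, 252), (-62.0, 252), (-63.0, 253), (-64.0, 253), (-65.0, 252), (-66.0, 253), (-67.0, 252), (-68.0, 251), (-69.0, 251)]
```

send_rows --deltas '[[[0,0,0],[0,0,0]],[[0,0,0],[0,0,0]],[[0,0,0],[0,0,0]],[[0,0,0],[0,0,0]]]' --grip 1

```text
time_s: 25.65
ee_pos: [579.3, -63.7, 104.8]
ee_rot: [179.8, -0.0, 115.7]
force: [-1.1, 0.2, 0.0]
gripper_width: 14.0
gripper_force: 6.0
```

send_rows --deltas '[[[-0.0006,0.006,0],[0,0,-0.08]],[[-0.0006,0.006,0],[0,0,-0.08]]]'

```text
time_s: 25.85
ee_pos: [584.2, -61.7, 104.7]
ee_rot: [179.9, -0.0, 120.4]
force: [-2.4, -0.9, 0.0]
gripper_width: 13.9
gripper_force: 6.0
```

send_rows --deltas '[[[-0.0006,0.006,0],[0,0,-0.08]]]'

```text
time_s: 25.95
ee_pos: [586.8, -60.5, 104.7]
ee_rot: [179.9, -0.0, 122.7]
force: [-2.6, -1.3, 1.6]
gripper_width: 13.8
gripper_force: 6.0
```

send_rows --deltas '[[[-0.0006,0.006,0],[0,0,-0.08]]]'

```text
time_s: 26.05
ee_pos: [589.4, -59.2, 104.7]
ee_rot: [179.9, -0.0, 125.0]
force: [-2.3, -0.1, 0.1]
gripper_width: 13.9
gripper_force: 6.0
```

send_rows --deltas '[[[-0.0006,0.006,0],[0,0,-0.08]]]'

```text
time_s: 26.15
ee_pos: [591.9, -57.8, 104.7]
ee_rot: [179.9, -0.0, 127.3]
force: [-2.4, -1.8, 0.9]
gripper_width: 13.7
gripper_force: 6.0
```

send_rows --deltas '[[[0,0,0],[0,0,0]],[[0,0,0],[0,0,0]],[[0,0,0],[0,0,0]]]'

```text
time_s: 26.45
ee_pos: [592.4, -57.6, 104.7]
ee_rot: [179.8, 0.0, 127.2]
force: [-3.3, -0.8, 1.0]
gripper_width: 14.1
gripper_force: 6.0
```

```bash
python3 cam.py | grep -v "^col -[468]"
```

```text
t 26.45 p [592.37 -57.56 104.72] [179.83   0.   127.16] q [ -6.73  24.39  95.28   0.14  60.2  -43.95] w 14.071851789918608 F [-3.34 -0.82  1.01]
axle in tool frame [80.82 56.48 14.88] tooly.ey 0.51291635504813
TCP local [ -7.07 -98.38] r 74.71964659080776 d from TCP 1.31786930024787
0.88 [312.3, 100.2, 54.2, 194.3]
screw -85 -84.50328795035622 -40.291979253496415 99.97222222222223
screw 85 87.4861595044526 -40.00000000000007 95.66666666666667
dark -48.99999999999926 -22.83333333333185 -46.000000000000185 -21.000000000000007 318.8333333333333
pad fit (np.int64(3339), np.float64(-37.5), np.float64(-35.0))
col -38 [(-20.0, 99), (-21.0, 80), (-22.0, 66), (-23.0, 66), (-24.0, 65), (-25.0, 63), (-26.0, 64), (-27.0, 66), (-28.0, 67), (-29.0, 67), (-30.0, 67), (-31.0, 83), (-32.0, 135), (-33.0, 199), (-34.0, 199), (-35.0, 182), (-36.0, 210), (-37.0, 235), (-38.0, 244), (-39.0, 248), (-40.0, 250), (-41.0, 251), (-42.0, 252), (-43.0, 252), (-44.0, 253), (-45.0, 253), (-46.0, 253), (-47.0, 252), (-48.0, 253), (-49.0, 251), (-50.0, 250), (-51.0, 248), (-52.0, 243), (-53.0, 234), (-54.0, 225), (-
[... 886 characters left out ...]
-69.0, 144)]
col -34 [(-20.0, 96), (-21.0, 79), (-22.0, 67), (-23.0, 67), (-24.0, 66), (-25.0, 67), (-26.0, 66), (-27.0, 67), (-28.0, 66), (-29.0, 67), (-30.0, 66), (-31.0, 66), (-32.0, 67), (-33.0, 67), (-34.0, 66), (-35.0, 66), (-36.0, 66), (-37.0, 67), (-38.0, 64), (-39.0, 65), (-40.0, 65), (-41.0, 102), (-42.0, 172), (-43.0, 216), (-44.0, 236), (-45.0, 244), (-46.0, 248), (-47.0, 250), (-48.0, 251), (-49.0, 252), (-50.0, 252), (-51.0, 253), (-52.0, 253), (-53.0, 253), (-54.0, 253), (-55.0, 252), (-56.0, 251), (-57.0, 250), (-58.0, 247), (-59.0, 242), (-60.0, 232), (-61.0, 213), (-62.0, 179), (-63.0, 225), (-64.0, 250), (-65.0, 239), (-66.0, 161), (-67.0, 132), (-68.0, 135), (-69.0, 129)]
```

```bash
cat > pad.py <<'E'
from rel import *
from scipy.optimize import least_squares
s=state();c0=calibration("wrist");Rt=Ro.from_euler("xyz",s["ee_rot"],degrees=True).as_matrix()
Rc=np.array(c0["R"])@Rt; tc=np.array(c0["R"])@s["ee_pos"]+np.array(c0["t"]).ravel()
ex=np.array([np.cos(yw),np.sin(yw),0]);ey=np.array([-np.sin(yw),np.cos(yw),0])
def cal(p,r):
    R=Rc@Ro.from_euler("xyz",r,degrees=True).as_matrix().T
    return dict(mtx=c0["mtx"],D=c0["D"],R=R,t=tc-R@np.array(p))
off=lambda d:np.array([2.1*np.cos(d)+7.7*np.sin(d),2.1*np.sin(d)-7.7*np.cos(d)])
def run(f,p,r,d,z=100):
    g=cv2.imread(f"pics/{f}.png",0).astype(np.float32);c=cal(p,r)
    W=lambda x,y,z:D*[1,1,0]+x*ex+y*ey+[0,0,z]
    def samp(P): q=proj("wrist",P,c).astype(np.float32);return cv2.remap(g,q[None,:,0],q[None,:,1],cv2.INTER_LINEAR)[0]
    ctr=np.array([-45,-33.])+off(d)+[0,.5]
    pts=[]
    for a in np.radians(np.arange(-42,32,3)):
        rr=np.arange(9,18,.1);v=samp([W(*(ctr+q*np.array([np.cos(a),np.sin(a)])),z) for q in rr])
        i=np.nonzero((v[1:]>130)&(v[:-1]<=130))[0]
        if len(i): pts.append(ctr+rr[i[0]]*np.array([np.cos(a),np.sin(a)]))
    pts=np.array(pts)
    R0=13.3
    q=least_squares(lambda u:np.hypot(*(pts-u).T)-R0,ctr,loss="soft_l1",f_scale=.2)
    q3=least_squares(lambda u:np.hypot(*(pts-u[:2]).T)-u[2],[*ctr,R0],loss="soft_l1",f_scale=.2)
    sc=[]
    for sx in(-85,85):
        X,Y=np.meshgrid(np.arange(sx-12,sx+12,.2),np.arange(-54,-30,.2));m=samp([W(x,y,13) for x,y in zip(X.ravel(),Y.ravel())]).reshape(X.shape)
        b=cv2.morphologyEx((m>np.percentile(m,99)*.97).astype(np.uint8),cv2.MORPH_OPEN,np.ones((11,11)))>0;sc+=[X[b].mean(),Y[b].mean()]
    print(f,d,"pad",q.x,"free r",q3.x,"minus off",q.x-off(d),len(pts),"screws",np.array(sc))
if __name__=="__main__":
    run("cam2305",[525.95,-68.44,104.97],[179.72,-.16,73.34],.384)
    run("cam2395",[562.69,-70.21,105.05],[179.7,.03,101.92],.882)
    run("cam2465",[579.92,-64.54,105.12],[179.71,.12,115.69],1.123)
    run("cam2515",[579.17,-63.21,104.62],[179.77,-.04,115.73],1.123)
    run("cam2645",[592.37,-57.56,104.72],[179.83,0,127.16],1.322)
E
python3 pad.py
```

```text
cam2305 0.384 pad [-38.51 -39.46] free r [-37.5  -39.54  12.38] minus off [-43.34 -33.1 ] 25 screws [-83.89 -40.49  87.96 -40.18]
cam2395 0.882 pad [-36.1  -36.73] free r [-39.23 -36.68  16.3 ] minus off [-43.38 -33.45] 21 screws [-84.17 -40.32  87.73 -40.03]
cam2465 1.123 pad [-35.35 -34.13] free r [-40.54 -33.71  18.23] minus off [-43.2  -32.69] 25 screws [-84.31 -40.35  87.53 -39.99]
cam2515 1.123 pad [-35.35 -34.2 ] free r [-40.49 -33.98  18.14] minus off [-43.2  -32.75] 25 screws [-84.37 -40.32  87.54 -39.97]
cam2645 1.322 pad [-35.46 -34.27] free r [-34.78 -34.29  12.68] minus off [-43.44 -34.41] 25 screws [-84.53 -40.39  87.44 -40.09]
```

send_rows --deltas '[[[-0.0006,0.0064,0],[0,0,-0.085]],[[-0.0006,0.0064,0],[0,0,-0.085]],[[0,0,0],[0,0,0]],[[0,0,0],[0,0,0]],[[0,0,0],[0,0,0]]]'

```text
time_s: 27.05
ee_pos: [598.0, -53.8, 104.7]
ee_rot: [179.8, 0.0, 132.0]
force: [-4.2, -0.4, -0.6]
gripper_width: 13.4
gripper_force: 6.0
```

send_rows --deltas '[[[0,0,0],[0,0,0]],[[0,0,0],[0,0,0]],[[0,0,0],[0,0,0]],[[0,0,0],[0,0,0]]]' --grip 0.7

```text
time_s: 27.45
ee_pos: [599.3, -54.0, 105.4]
ee_rot: [179.7, 0.2, 132.1]
force: [-0.0, -0.5, -0.3]
gripper_width: 27.6
gripper_force: 0.0
```

Run:
```python
from pad import *
s=state();save("wrist","camf")
v=s["ee_pos"][:2]-D[:2];k=np.array([v@ex[:2],v@ey[:2]])-[-44.8,-33-1.8];d=np.arctan2(k[1],k[0])+2*np.pi-np.radians(225)
d2=np.radians(s["ee_rot"][2]-45-6.3);print("d",d,d2,s["force"],s["gripper_width"])
run("camf",s["ee_pos"],s["ee_rot"],d2)
# knob top in image: dark blob near TCP at z145
c=cal(s["ee_pos"],s["ee_rot"]);print(proj("wrist",[s["ee_pos"]*[1,1,0]+[0,0,145]],c))
for r in trace("wrist","knob")[:2]: print(r["p"],r["bbox"])
```

```text
d 1.4233320680781842 1.4094273547573175 [-0.01 -0.54 -0.3 ] 27.589410217519177
camf 1.4094273547573175 pad [-35.59 -34.28] free r [-34.02 -34.22  11.91] minus off [-43.52 -35.12] 25 screws [-84.5  -40.21  87.44 -39.98]
[[324.19 282.22]]
0.56 [307.2, 95.8, 54.6, 197.6]
```

The pad stopped advancing while the pin gave about 2 mm, so the nip is good and the lever is released. Now I'll lift off and go to the ring.

send_rows --deltas '[[[0,0,-0.06],[0,0,0]],[[0,0,-0.09],[0,0,0]],[[0,0,-0.05],[0,0,0]],[[0,0,0],[0,0,0.2513]],[[0,0,0],[0,0,0.2513]],[[0,0,0],[0,0,0.2513]],[[0,0,0],[0,0,0.2513]],[[0,0,0],[0,0,0.2513]],[[0,0,0],[0,0,0]]]' --grip 0.45

```text
time_s: 28.45
ee_pos: [598.3, -54.1, 205.0]
ee_rot: [179.7, -0.1, 96.1]
force: [0.6, 0.6, -0.1]
gripper_width: 50.3
gripper_force: 0.0
```

send_rows --deltas '[[[-0.04,-0.026,0],[0,0,0]],[[-0.07,-0.0454,0],[0,0,0]],[[-0.074,-0.0484,0],[0,0,0]],[[-0.074,-0.0484,0],[0,0,0]],[[-0.074,-0.0484,0],[0,0,0]],[[-0.074,-0.0484,0],[0,0,0]],[[-0.074,-0.0484,0.02],[0,0,0]],[[-0.074,-0.0484,0.03],[0,0,0]],[[-0.072,-0.05,0.06],[0,0,0]],[[0,0,0],[0,0,0]]]'

```text
time_s: 29.45
ee_pos: [423.9, -387.1, 146.9]
ee_rot: [-179.9, -0.3, 95.9]
force: [-0.2, 1.0, -0.7]
gripper_width: 50.4
gripper_force: 0.0
```

send_rows --deltas '[[[0,0,0],[0,0,0]],[[0,0,0],[0,0,0]],[[0,0,0],[0,0,0]]]'

```text
time_s: 29.75
ee_pos: [429.2, -384.1, 151.5]
ee_rot: [179.7, 0.0, 96.2]
force: [0.1, 0.6, -0.1]
gripper_width: 50.5
gripper_force: 0.0
```

```bash
cat > ring.py <<'E'
from rel import *
s,Rm=rel()
w=save("wrist","ring%d"%(s["time_s"]*100));c=calibration("wrist")
h=cv2.cvtColor(w,cv2.COLOR_RGB2HSV);m=cv2.inRange(h,(14,110,80),(35,255,255))
q=proj("wrist",[[428.5,-386.7,12]],c)[0];print("expect",q)
n,lab,st,ce=cv2.connectedComponentsWithStats(m)
for i in range(1,n):
    if st[i,4]>60: print(st[i],ce[i],atz("wrist",[st[i,:2]+st[i,2:4]/2-.5],12,c)[0][:2],atz("wrist",[st[i,:2]+st[i,2:4]/2-.5],6,c)[0][:2])
E
python3 ring.py
```

```text
t 29.75 p [ 429.16 -384.1   151.53] [179.67   0.    96.2 ] q [-43.13  20.39  94.32   0.28  65.07 -49.45] w 50.488045262604544 F [ 0.11  0.63 -0.11]
axle in tool frame [405.38 204.09  62.72] tooly.ey -0.0016675757251534834
expect [322.83 190.34]
[    0     0    96   296 14597] [ 36.6  153.33] [ 156.34 -372.01] [ 151.43 -373.36]
[12  0  9 21 61] [15.3   7.33] [ 143.39 -252.15] [ 138.24 -251.25]
[  104     0    82   289 12968] [142.49 150.65] [ 251.93 -358.78] [ 248.8  -359.88]
[ 205    0   15  178 1348] [213.51  78.19] [ 316.57 -300.84] [ 314.66 -300.86]
[92  5  8 15 70] [96.31 12.01] [ 213.95 -247.28] [ 210.12 -246.29]
[177  10  14 144 536] [181.91  84.98] [ 290.41 -297.41] [ 288.01 -297.36]
[  75   18   26  162 1647] [ 85.66 101.13] [ 200.37 -321.56] [ 196.28 -321.96]
[ 96  22  14  96 315] [102.69  74.63] [ 216.54 -294.44] [ 212.76 -294.33]
[312  53  24  26 475] [323.32  65.39] [ 416.65 -270.3 ] [ 416.6  -269.74]
[420  58  44  44 755] [442.19  79.27] [ 525.65 -270.21] [ 527.65 -269.65]
[584 136  56  45 615] [610.08 156.07] [ 711.08 -322.73] [ 716.55 -323.15]
[187 162  23  99 686] [197.12 221.52] [ 303.44 -422.12] [ 301.28 -424.4 ]
[425 174  24  23 430] [436.17 184.84] [ 541.54 -369.  ] [ 543.83 -370.29]
[314 176  22  23 226] [324.4  187.15] [ 429.8  -383.07] [ 430.01 -384.62]
[629 250  11  41 261] [635.59 272.55] [ 783.37 -441.08] [ 790.2  -443.72]
[107 258   8  31  83] [110.36 274.61] [ 207.08 -504.61] [ 203.11 -508.44]
[283 274  54  16 588] [307.61 282.34] [ 424.98 -491.48] [ 425.09 -495.06]
[211 278  21  58 630] [219.44 306.86] [ 328.57 -534.02] [ 326.88 -538.4 ]
[418 278  20  58 634] [429.31 306.8 ] [ 561.08 -509.73] [ 563.75 -513.65]
[347 280  10  10  84] [351.24 284.48] [ 471.44 -490.39] [ 472.43 -493.95]
[106 321  26  48 525] [118.7  345.32] [ 207.96 -600.29] [ 204.01 -605.92]
[ 219  321  325   51 9068] [373.93 354.29] [ 517.19 -568.9 ] [ 519.03 -573.93]
```

send_rows --deltas '[[[-0.001,0,0.05],[0,0,0]],[[0,0,0.09],[0,0,0]],[[0,0,0.09],[0,0,0]],[[0,0,0.05],[0,0,0]],[[0,0,0],[0,0,0]],[[0,0,0],[0,0,0]],[[0,0,0],[0,0,0]]]'

```text
time_s: 30.5
ee_pos: [430.2, -386.0, 12.6]
ee_rot: [179.6, 0.1, 96.1]
force: [-0.6, -0.9, 1.1]
gripper_width: 50.1
gripper_force: 0.0
```

send_rows --deltas '[[[0,0,0.016],[0,0,0]],[[0,0,0.022],[0,0,0]],[[0,0,0],[0,0,0]],[[0,0,0],[0,0,0]]]'

```text
time_s: 30.9
ee_pos: [428.4, -384.8, -8.9]
ee_rot: [179.8, -0.1, 96.1]
force: [-0.2, -0.2, 0.5]
gripper_width: 50.2
gripper_force: 0.0
```

Run:
```python
from rel import *
s,Rm=rel()
w=save("wrist","rl");c=calibration("wrist");p=s["ee_pos"]
h=cv2.cvtColor(w,cv2.COLOR_RGB2HSV);m=cv2.inRange(h,(14,110,80),(35,255,255))
n,lab,st,ce=cv2.connectedComponentsWithStats(m[130:300,270:380])
for i in range(1,n):
    if st[i,4]>60: print(st[i]+[270,130,0,0,0],ce[i]+[270,130])
for z in(-12,):
  for x in(-16,16): print(proj("wrist",[p+Rm@[x,y,z] for y in(-25,25)],c))
print(proj("wrist",[[p[0],p[1],12],[p[0],p[1]+12,12],[p[0],p[1]-12,12]],c))
```

```text
t 30.9 p [ 428.38 -384.82   -8.91] [179.78  -0.11  96.06] q [-43.22  30.38 104.79   0.34  44.77 -49.52] w 50.184633044125924 F [-0.17 -0.17  0.47]
axle in tool frame [406.71 204.65 -97.34] tooly.ey -0.004174162672453796
[ 307  236   43   46 1083] [327.68 258.81]
[[281.22 280.72]
 [367.34 280.68]]
[[278.92 229.47]
 [369.6  229.43]]
[[324.42 263.15]
 [326.81 242.84]
 [322.13 282.64]]
```

send_rows --deltas '[[[0.004,0.004,0],[0,0,0]],[[0,0,0],[0,0,0]],[[0,0,0],[0,0,0]],[[0,0,0],[0,0,0]],[[0,0,0],[0,0,0]],[[0,0,0],[0,0,0]],[[0,0,0],[0,0,0]]]' --grip 1 --grip_force 10

```text
time_s: 31.65
ee_pos: [430.5, -382.8, -8.4]
ee_rot: [179.7, -0.1, 96.1]
force: [0.5, 0.5, 1.8]
gripper_width: 23.1
gripper_force: 10.0
```

send_rows --deltas '[[[0,0,-0.02],[0,0,0]],[[0,0,-0.08],[0,0,0]],[[0,0,-0.09],[0,0,0]],[[0,0,-0.09],[0,0,0]],[[0,0,-0.09],[0,0,0]],[[0,0,-0.06],[0,0,0]],[[0,0,-0.02],[0,0,0]],[[0,0,0],[0,0,0]]]'

```text
time_s: 32.45
ee_pos: [429.8, -383.6, 217.9]
ee_rot: [179.6, 0.1, 96.1]
force: [-0.5, 0.6, -0.5]
gripper_width: 23.2
gripper_force: 10.0
```

send_rows --deltas '[[[0.05,0.025,0],[0,0,0]],[[0.085,0.0424,0],[0,0,0]],[[0.085,0.0424,0],[0,0,0]],[[0.085,0.0424,0],[0,0,0]],[[0.085,0.0424,0],[0,0,0]],[[0.085,0.0424,0],[0,0,0]],[[0.085,0.0424,0],[0,0,0]],[[0.085,0.0424,0],[0,0,0]],[[0.085,0.0424,0],[0,0,0]],[[0.05,0.025,0],[0,0,0]]]'

```text
time_s: 33.45
ee_pos: [581.2, 28.4, 214.9]
ee_rot: [-180.0, -0.1, 96.2]
force: [-0.5, -0.4, -0.9]
gripper_width: 23.2
gripper_force: 10.0
```

send_rows --deltas '[[[0.0336,0.0168,0],[0,0,0]],[[0,0,0],[0,0,0]],[[0,0,0],[0,0,0]],[[0,0,0],[0,0,0]],[[0,0,0],[0,0,0]]]'

```text
time_s: 33.95
ee_pos: [588.0, 41.4, 217.9]
ee_rot: [179.8, -0.1, 96.0]
force: [-0.2, 0.0, -0.6]
gripper_width: 23.1
gripper_force: 10.0
```

```bash
python3 rel.py
python3 - <<'E'
from h import *
w=save("wrist","over");save("scene","a_over")
h=cv2.cvtColor(w,cv2.COLOR_RGB2HSV);g=cv2.cvtColor(w,cv2.COLOR_RGB2GRAY)
m=cv2.inRange(h,(14,110,80),(35,255,255))[180:300,270:380]
n,lab,st,ce=cv2.connectedComponentsWithStats(m)
for i in range(1,n):
    if st[i,4]>60: print(st[i]+[270,180,0,0,0],ce[i]+[270,180])
# dark port region
d=((g<85)&(h[:,:,1]<90)).astype(np.uint8);d=cv2.morphologyEx(d,cv2.MORPH_OPEN,np.ones((5,5)))
n,lab,st,ce=cv2.connectedComponentsWithStats(d)
for i in range(1,n):
    if st[i,4]>300: print("dark",st[i],ce[i])
from rel import *
ex=np.array([np.cos(yw),np.sin(yw),0]);ey=np.array([-np.sin(yw),np.cos(yw),0]);Z=np.array([0,0,1])
print([proj("wrist",[D+ey*(1.4+y)+75*(np.sin(np.radians(a))*ex+np.cos(np.radians(a))*Z)])[0].round(1) for a in(-24,0,24) for y in(-19,19)])
for y in(8,12,16):
  A=np.arange(-32,33,1.);Q=proj("wrist",[D+ey*(1.4+y)+75*(np.sin(np.radians(a))*ex+np.cos(np.radians(a))*Z) for a in A])
  v=[int(g[int(round(b)),int(round(a))]) for a,b in Q];print(y,[(int(a),b) for a,b in zip(A,v) if abs(abs(a)-23)<9])
E
```

```text
t 33.95 p [588.    41.44 217.85] [179.77  -0.06  95.96] q [ 2.87 19.02 86.47  0.07 74.28 -3.11] w 23.108940155130306 F [-0.2   0.01 -0.55]
axle in tool frame [ -0.63   0.04 127.85] tooly.ey -0.0058771015023621614
[ 302  238   46   48 1167] [324.31790917 261.20051414]
[270 278   7  22 105] [272.2952381  286.80952381]
[373 278   7  22 109] [376.64220183 286.8440367 ]
dark [125   0  57  23 970] [151.57835052  10.27938144]
dark [ 45  60  52  19 716] [68.88407821 69.44413408]
dark [102 175  51  45 967] [123.48707342 197.71871768]
dark [ 296  191   58   31 1730] [324.72485549 206.36936416]
dark [ 175  228  129  125 9626] [237.96644504 302.15759402]
dark [ 346  228  129  125 9044] [410.11233967 299.44957983]
dark [    0   260   640   140 34863] [315.43822964 357.00771592]
[array([286.1, 236.7]), array([284.1, 190.1]), array([324.8, 239.7]), array([324.5, 192.1]), array([363.4, 236.1]), array([364.9, 189.6])]
8 [(-31, 181), (-30, 180), (-29, 180), (-28, 179), (-27, 180), (-26, 178), (-25, 162), (-24, 75), (-23, 60), (-22, 68), (-21, 99), (-20, 160), (-19, 159), (-18, 147), (-17, 79), (-16, 6
[... 269 characters left out ...]
8), (-25, 159), (-24, 108), (-23, 63), (-22, 60), (-21, 114), (-20, 164), (-19, 158), (-18, 142), (-17, 109), (-16, 60), (-15, 62), (15, 61), (16, 64), (17, 109), (18, 139), (19, 151), (20, 154), (21, 105), (22, 61), (23, 62), (24, 128), (25, 173), (26, 184), (27, 186), (28, 186), (29, 185), (30, 185), (31, 185)]
16 [(-31, 181), (-30, 180), (-29, 180), (-28, 180), (-27, 180), (-26, 181), (-25, 155), (-24, 98), (-23, 61), (-22, 61), (-21, 121), (-20, 161), (-19, 156), (-18, 141), (-17, 106), (-16, 61), (-15, 59), (15, 61), (16, 62), (17, 107), (18, 138), (19, 151), (20, 157), (21, 115), (22, 61), (23, 60), (24, 122), (25, 171), (26, 185), (27, 186), (28, 185), (29, 185), (30, 184), (31, 186)]
```

send_rows --deltas '[[[0.002,0,0.04],[0,0,0]],[[0,0,0.05],[0,0,0]],[[0,0,0.034],[0,0,0]],[[0,0,0],[0,0,0]],[[0,0,0],[0,0,0]],[[0,0,0],[0,0,0]],[[0,0,0],[0,0,0]]]'

```text
time_s: 34.75
ee_pos: [589.2, 43.8, 157.2]
ee_rot: [179.6, -0.1, 96.1]
force: [-0.6, 0.3, -1.0]
gripper_width: 23.3
gripper_force: 10.0
```

send_rows --deltas '[[[0,0,0],[0,0,0]],[[0,0,0],[0,0,0]],[[0,0,0],[0,0,0]],[[0,0,0],[0,0,0]],[[0,0,0],[0,0,0]],[[0,0,-0.06],[0,0,0]],[[0,0,-0.08],[0,0,0]],[[0,0,-0.06],[0,0,0]],[[0,0,0],[0,0,0]],[[0,0,0],[0,0,0]]]' --grip 0.5

```text
time_s: 35.75
ee_pos: [588.2, 43.7, 256.2]
ee_rot: [179.7, -0.1, 96.1]
force: [0.9, -0.0, -0.1]
gripper_width: 45.6
gripper_force: 0.0
```

```bash
python3 rel.py
python3 - <<'E'
from rel import *
w=save("wrist","dropd");a=save("scene","a_drop")
ex=np.array([np.cos(yw),np.sin(yw),0]);ey=np.array([-np.sin(yw),np.cos(yw),0]);Z=np.array([0,0,1])
for nm,im,cam,(y0,y1,x0,x1) in(("wrist",w,"wrist",(130,300,250,400)),("scene",a,"scene",(170,275,280,380))):
  h=cv2.cvtColor(im,cv2.COLOR_RGB2HSV);m=cv2.inRange(h,(14,110,60),(35,255,255))[y0:y1,x0:x1]
  n,lab,st,ce=cv2.connectedComponentsWithStats(m)
  for i in range(1,n):
    if st[i,4]>8: print(nm,st[i]+[x0,y0,0,0,0],ce[i]+[x0,y0], atz(cam,[ce[i]+[x0,y0]],134)[0])
  print(nm,[proj(cam,[D+ey*(1.4+y)+ex*x+Z*z])[0].round(1) for x,y,z in((-25,-17,75),(25,-17,75),(-25,17,75),(25,17,75),(0,0,44))])
g=cv2.cvtColor(w,cv2.COLOR_RGB2GRAY)
A=np.arange(-32,33,1.);Q=proj("wrist",[D+ey*9.4+75*(np.sin(np.radians(a))*ex+np.cos(np.radians(a))*Z) for a in A])
print([(int(a),int(g[int(round(q[1])),int(round(q[0]))])) for a,q in zip(A,Q) if abs(abs(a)-24)<3])
E
```

```text
t 35.75 p [588.17  43.71 256.23] [179.69  -0.07  96.07] q [ 3.08 17.95 82.55  0.09 79.19 -3.  ] w 45.55860031035608 F [ 0.92 -0.03 -0.09]
axle in tool frame [ -2.94  -0.74 166.22] tooly.ey -0.004065453919922454
wrist [311 183  27  26 410] [324.39 195.02] [587.56  41.86 134.  ]
wrist [array([297. , 223.1]), array([354.2, 222.8]), array([295.9, 185.4]), array([355. , 185.1]), array([325.4, 194.6])]
scene [335 170   3   5  10] [336.3 172.4] [484.73  13.63 134.  ]
scene [321 201  10  10  64] [325.72 205.19] [587.22  39.81 134.  ]
scene [array([324.5, 189.3]), array([316.3, 204.9]), array([337.1, 194. ]), array([329.1, 209.8]), array([326.4, 206. ])]
[(-26, 154), (-25, 97), (-24, 61), (-23, 78), (-22, 122), (22, 91), (23, 132), (24, 174), (25, 185), (26, 185)]
```

The ring is on the chamber floor in both views, at (587,41) with z≈134. The port still faces up and the gripper is clear.

```bash
python3 -c "
from workcell import *
print(job_done())"
```

```text
the job is handed in; nothing more can be done
None
```

I handed the job in at about 36 s of the 72 s allowed: the port faces up within about 1°, the brake cam nips the drum by an estimated 2 mm, and the small ring blank is in the chamber, but no verdict came back.

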